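# Turn a hex bar slot-up and clamp it in the drilling fixture

## Task

Take the hex bar on the rest that lies nearer to the clamping fixture, roll it over until its slotted flat faces straight up, and lay it slot-up in the fixture's two cradles, pushed endwise up against the stop. Then swing the clamp arm down until its pad rests on the bar. Leave the other hex bar lying where it is.

Things in the scene. Friction and masses are not known exactly. Their poses are not given: they have to be found in the camera images.
- bar_a_center (a point): One aluminium hex bar, 30 mm across flats, 34.6 across corners, 220 long, 0.35 to 0.5 kg. One 17.3 mm wide flat has a shallow 130 x 9 mm milled slot, the rest are plain. Point: the bar's centre; x along the bar, z out of the slotted flat (z up = slot up). Starts on a flat with the slot straight underneath or on the lower flat that faces the fixture's side. The bars look alike and may swap places.
- bar_b_center (a point): Other aluminium hex bar, 30 mm across flats, 34.6 across corners, 220 long, 0.35 to 0.5 kg. One 17.3 mm wide flat has a shallow 130 x 9 mm milled slot, the rest are plain. Point: the bar's centre; x along the bar, z out of the slotted flat (z up = slot up). Starts on a flat with the slot straight underneath or on the lower flat that faces the fixture's side. The bars look alike and may swap places.
- rest_center (a point): Fixed rest: two plywood rails, 22 wide, 330 long, tops 52 mm above the table, bars lying across them 170 mm apart. Point: midway between the rails, at their tops; x along the bars, y along the rails, which lie at x = +-75 mm (128 mm free between them, down to a plate 12 mm above the table). The bar nearer the fixture is at y = -85, the other at +85. A 10 mm high ring lies on the plate.
- nest_center (a point): Fixed clamping fixture: where the centre of a bar that lies home comes to be, 55 mm above the table. x along the bar, away from the robot, to the end stop; z up. Two steel cradles, 30 mm long, at x = +-85 mm fit the lower half of a bar lying on a flat: floor 15 mm below this point, walls flaring at 60 degrees to 5 mm above it. Free between them down to 43 mm below.
- stop_face (a point): Centre of the face of the fixture's end stop, an upright steel plate 60 mm wide: 110 mm along +x from nest_center, at the same height; its top is 9 mm higher. The end of a bar that lies home touches it. Axes as nest_center.
- clamp_hinge (a point): The clamp arm's hinge axis, beside the fixture's far cradle, 85 mm above the table: from nest_center +85 mm in x, -65 mm in y, +30 mm in z. The axis runs along x; axes as nest_center.
- clamp_handle (a point): Middle of the clamp arm's black rubber handle: round, 18 mm in diameter, 40 mm long along the arm, 105 mm from the hinge axis; turns with the arm. The arm is a steel bar 20 mm wide, 10 mm thick, with a rubber pad under it 65 mm from the hinge.
- clamp (a joint): Clamp arm angle (rad): 0 = level, pointing to the fixture's +y, pad just touching the top of a bar that lies home; grows as the arm swings up; pi/2 = upright; stops at -0.15 and 1.9. Starts open at 1.2 to 1.75. Stiff hinge (0.2 N m): stays where left; about 3 N at the handle moves it.
There are look-alikes about, which are no part of the job. What is shaped like the part that bears bar_a_center but orange is not meant.

How it is judged:
By the outcome, as a careful person would: the job done as asked, in the order asked, and still so for the second after the job is handed in, with the robot touching nothing.
It also fails if it takes over 72 s, if anything falls off the work surface, if the arm or the gripper's body presses on something with over 40 N, if the wrist force passes 120 N, or if a joint passes its speed limit or range.

## Robot

A 6-joint arm with a two-finger parallel gripper is mounted at the origin on the work surface. World frame = base frame: x ahead of the robot, y to its left, z up, the work surface at z = 0. Lengths are in mm, angles in rad, forces in N, time in s.
With the tool pointing down it reaches from about 350 to 775 mm from the base axis. Payload 5.5 kg.
Tool frame: the origin (TCP) lies midway between the tips of the shut fingers; the grasp point (between the pads) lies 19 mm behind it; z points along the fingers, y is the direction in which the jaws open and shut (so a half turn about z gives the same grasp; the last joint's range is limited). The gripper opens to 85 mm and grips with 20 to 120 N. Pads are 22 mm wide; open, the fingers measure 114 mm over their backs; the gripper's body (76 mm by 85 mm) begins 54 mm behind the grasp point. The pads swing forward as they close: fully open they stand 13 mm farther back than shut.
Start: joints at [-1.389, 0.313, 0.046, 1.304, 0, 1.431], TCP at [181.854, -545.528, 231.323] pointing down, gripper open.
Joint ranges: [-2.76, 2.76], [-0.86, 1.69], [-1.03, 1.26], [-2.2, 2.34], [-1.47, 1.5], [-3.14, 3.14]. Speed limits (rad/s): [2.57, 2.57, 3.14, 3.14, 3.14, 3.14].

## Interface

Orientations are given as a unit quaternion [w, x, y, z].
In Python, from plant import bot gives the robot as it stands.
- The arm moves only by the tool move_arm, never from a script. Its argument "deltas" is a list of rows, each a list of 3 entries, a list of its own where there are three numbers: the turn, a rotation vector about the tool's x, y, z in degrees, then the shift along the tool's x, y, z in m, then the finger opening in m, from 0 to 0.0854. In form: [[[wx, wy, wz], [x, y, z], grip], ...]. A call has 1 to 10 rows; each row is the pose to reach, as a shift and turn from the pose commanded when the call began, along the tool's axes at that moment; what a row does not reach only later rows make up. A row lasts 1/10 s, in which the tool goes at most 50 mm and 8.59 degrees, less where a joint would pass 70% of its speed; a pose out of reach is approached as far as the arm can. A call with a gripper value outside its range is refused whole. The fingers move at their own pace and stop on an object; "squeeze" is the grip in N (left out, the last holds). Time passes only in rows, so rows that repeat a pose let the fingers close. It gives the time, the measured TCP pose, the force and the opening at its end, in the units of the state.
- bot.read_state(): the state, without advancing time (a new reading comes with each control period).
- bot.snapshot(name): name is "scene" or "top" or "wrist"; returns the picture (384x512x3 uint8, red, green, blue); there is no depth.
- bot.calibration(name): a dict with "mtx" (3x3 intrinsics, pixels), "k1" (the pictures are not rectified: a ray, as slopes to the right and down, at radius r is drawn at 1 + k1 r^2 times it, then the intrinsics apply), "R" (3x3) and "t" (3): a world point X has camera coordinates R X + t. Camera axes: x right, y down, z forward; pixel columns grow to the right and rows downward; lengths in mm; the calibration is good to about 2 mm. A picture is of the moment at which its call begins: read the wrist's pose just before it. calibration takes no time and is no camera call; for the wrist camera it gives the pose at the moment of the call.
- bot.close_job(): hands the job in, once; it reports no verdict.
Trained networks look in the newest picture that a camera, given by its name, has taken for a name from the list of things; names that differ only in an ending like _2 or _b are one class to them, and where a whole thing is asked for, a point or a joint stands for the part that bears it (a point fixed in the world has none). Each returns a list of dicts, best first, with "confidence" (0 to 1); they miss things now and then, are a little off and sometimes report something else, mostly with a low value. They report only what shows in the picture. A call takes as long as a camera call. They do not tell look-alikes from the thing itself.
- bot.look_for(camera, label): "rect" ([left, top, right, bottom] in pixels, round what is visible of it).
- bot.trace(camera, label): "region" (384x512 bool, what is visible of it) and "rect" ([left, top, right, bottom] in pixels, round what is visible of it).
The state is a dict: "clock": time; "qpos": joint angles; "joint_vel": joint speeds; "effort": joint torques, N m; "ee_pos": TCP position; "tcp_rot": TCP orientation; "contact_force": force on the tool from outside, world axes, zero at the start; "wrist_torque": the same for the moment, N m; "finger_gap": opening from 0.0 (shut) to 1.0 (fully open).
Only numpy, scipy, OpenCV 4.12 (cv2) and the standard library are available. Lean on these libraries where they do the work, as an engineer would, in place of code of your own. Each camera call takes 0.05 s, during which the arm holds its last target.

## Working session

There is one attempt and no reset: what is moved stays moved. The work goes in short steps, Python scripts to look and compute and a tool call to move; the robot and the scene stay as the last step left them, time stands still between calls to the robot, and variables do not carry over. Pictures are saved under pics/ and viewed, and the job is handed in when it is done.

Besides the shell and the picture viewer there is one more tool, called after "Call:" as name(argument=value, ...) on one line, values as JSON. move_arm: Moves the arm, as the interface text tells. Its arguments: {"type":"object","properties":{"deltas":{"type":"array"},"squeeze":{"type":"number"}},"required":["deltas"]}

```bash
ls; mkdir -p pics; python3 - <<'E'
from plant import bot
import cv2
s=bot.read_state(); print(s)
for n in("scene","top","wrist"):
    c=bot.calibration(n); print(n,c)
    cv2.imwrite(f"pics/{n}0.png",cv2.cvtColor(bot.snapshot(n),cv2.COLOR_RGB2BGR))
E
```

```text
pics
{'clock': 0.0, 'qpos': array([-1.38860604e+00,  3.13999572e-01,  4.49592092e-02,  1.30361172e+00,
        7.29041079e-07,  1.43116311e+00]), 'joint_vel': array([-4.91557594e-05, -7.12166213e-04, -3.83057228e-04,  6.96154395e-04,
        1.40305063e-03, -1.66775557e-04]), 'effort': array([ 5.08412631e-04, -4.80629325e+01,  2.98530900e+01,  1.95411901e-02,
       -1.64716389e-04,  1.65743779e-05]), 'ee_pos': array([ 181.7475091 , -544.96644966,  230.40127319]), 'tcp_rot': array([-9.27676319e-04,  9.87081189e-01,  1.60218178e-01, -1.93779705e-05]), 'contact_force': array([-0.01650577, -0.61904835,  0.41396229]), 'wrist_torque': array([ 0.04102181, -0.01921925, -0.00273732]), 'finger_gap': 0.998997664791514}
scene {'mtx': array([[398.98386619,   0.        , 264.23285263],
       [  0.        , 398.98386619, 187.38455644],
       [  0.        ,   0.        ,   1.        ]]), 'k1': -0.03398349163272857, 'R': array([[-0.04467275,  0.99896427, -0.00864457],
       [ 0.85329196,  0.03365558, -0.52034616],
       [-0.51951629, -0.03062164, -0.85391167]]), 't': array([  16.0027344 , -292.9
[... 179 characters left out ...]
.        ]]), 'k1': -0.06442108577721688, 'R': array([[ 9.55721382e-03, -9.99953868e-01, -9.59840754e-04],
       [-9.96657059e-01, -9.44780866e-03, -8.11507566e-02],
       [ 8.11379445e-02,  1.73220719e-03, -9.96701376e-01]]), 't': array([-1.01681938e+00,  4.30176814e+02,  1.13073300e+03])}
wrist {'mtx': array([[311.02565722,   0.        , 257.70884947],
       [  0.        , 311.02565722, 189.38254188],
       [  0.        ,   0.        ,   1.        ]]), 'k1': -0.07100885959151905, 'R': array([[ 0.31596988, -0.94876861, -0.0010771 ],
       [-0.91608403, -0.3053799 ,  0.25987144],
       [-0.24688679, -0.08112484, -0.96564262]]), 't': array([-574.99283287,  -32.89800352,  377.89799831])}
```

View pics/scene0.png

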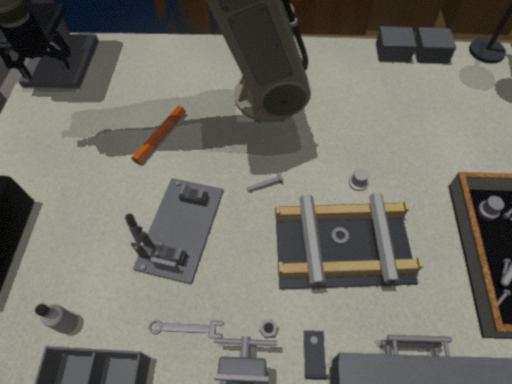

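View pics/top0.png

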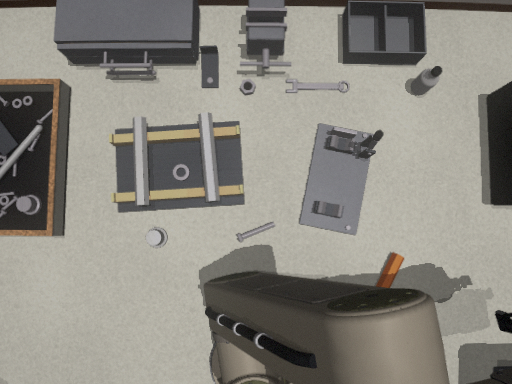

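View pics/wrist0.png

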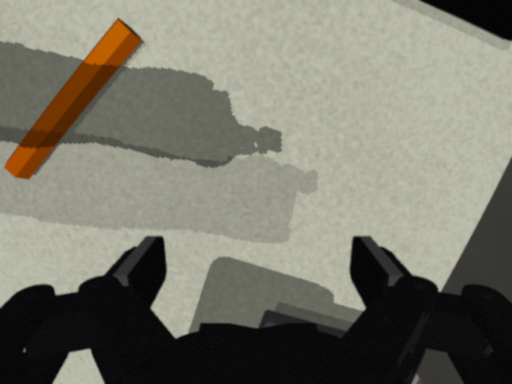

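```bash
cat > h.py <<'E'
import numpy as np, cv2
from plant import bot
from scipy.spatial.transform import Rotation as Ro
def ray(c,uv):
    K=c["mtx"];uv=np.atleast_2d(np.asarray(uv,float))
    d=np.stack([(uv[:,0]-K[0,2])/K[0,0],(uv[:,1]-K[1,2])/K[1,1]],1)
    n=d.copy()
    for _ in range(20): n=d/(1+c["k1"]*(n**2).sum(1,keepdims=True))
    v=np.c_[n,np.ones(len(n))]@c["R"]
    return -c["R"].T@c["t"], v
def onz(c,uv,z):
    o,v=ray(c,uv); s=(z-o[2])/v[:,2]; return o+v*s[:,None]
def proj(c,X):
    p=np.atleast_2d(X)@c["R"].T+c["t"]; n=p[:,:2]/p[:,2:]
    n=n*(1+c["k1"]*(n**2).sum(1,keepdims=True))
    return n*[c["mtx"][0,0],c["mtx"][1,1]]+c["mtx"][:2,2]
def snap(n,name):
    c=bot.calibration(n); im=bot.snapshot(n); cv2.imwrite(f"pics/{name}.png",cv2.cvtColor(im,cv2.COLOR_RGB2BGR))
    np.savez(f"pics/{name}.npz",**c); return c,im
def tri(c1,u1,c2,u2):
    o1,a=ray(c1,u1);o2,b=ray(c2,u2);a=a[0];b=b[0]
    s=np.linalg.lstsq(np.c_[a,-b],o2-o1,rcond=None)[0]
    return (o1+a*s[0]+o2+b*s[1])/2, np.linalg.norm(o1+a*s[0]-o2-b*s[1])
E
python3 - <<'E'
from h import *
for n in("top","scene"):
    c=bot.calibration(n); bot.snapshot(n)
    for l in("bar_a_center","clamp_handle","clamp"):
        for r in bot.trace(n,l):
            ys,xs=np.nonzero(r["region"]); print(n,l,round(r["confidence"],2),np.round(r["rect"],0))
            if l[0]=="b":
                m=cv2.minAreaRect(np.c_[xs,ys].astype(np.float32)); b=cv2.boxPoints(m)
                print(onz(c,b,75).round(0)[:,:2].tolist(), onz(c,[m[0]],72).round(1))
    im=cv2.imread(f"pics/{n}0.png")
    cr={"top":(280,110,400,240),"scene":(110,160,240,290)}[n]
    x0,y0,x1,y1=cr; cv2.imwrite(f"pics/{n}0_fix.png",cv2.resize(im[y0:y1,x0:x1],None,fx=4.5,fy=4.5,interpolation=cv2.INTER_CUBIC))
E
```

```text
top bar_a_center 0.79 [198. 112. 219. 200.]
[[628.0, 150.0], [632.0, 111.0], [409.0, 87.0], [405.0, 126.0]] [[517.9 118.8  72. ]]
top bar_a_center 0.73 [376. 255. 402. 288.]
[[207.0, -293.0], [289.0, -334.0], [276.0, -361.0], [195.0, -320.0]] [[ 241.4 -327.6   72. ]]
top clamp_handle 0.62 [367. 133. 382. 147.]
top clamp 0.47 [367. 130. 381. 148.]
scene bar_a_center 0.87 [298. 193. 322. 284.]
[[409.0, 84.0], [400.0, 124.0], [632.0, 150.0], [639.0, 114.0]] [[526.  118.9  72. ]]
scene bar_a_center 0.7 [133. 109. 187. 166.]
[[310.0, -356.0], [119.0, -258.0], [146.0, -231.0], [332.0, -330.0]] [[ 228.6 -296.9   72. ]]
scene clamp_handle 0.83 [123. 212. 144. 242.]
scene clamp 0.49 [128. 215. 144. 241.]
```

View pics/top0_fix.png

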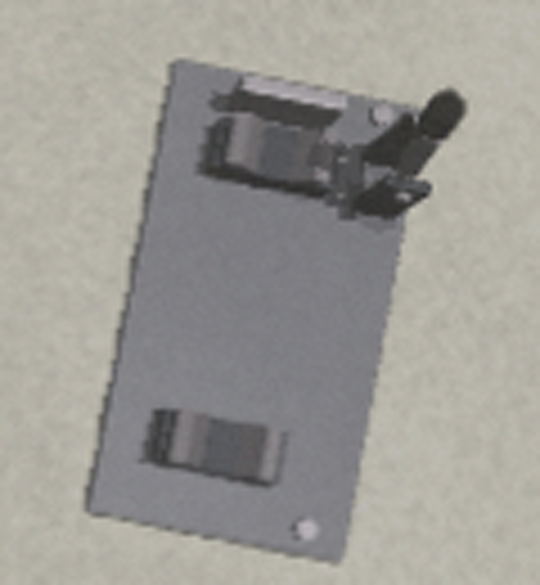

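View pics/scene0_fix.png

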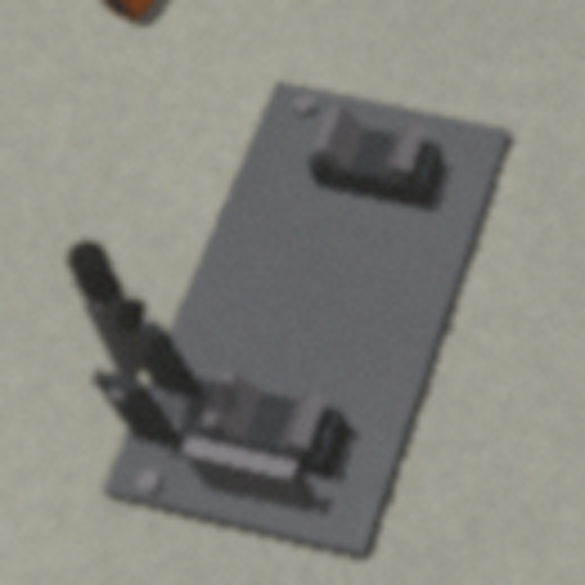

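```bash
python3 - <<'E'
from h import *
c=bot.calibration("top")
f=lambda p:np.array(p)/4.5+[280,110]
print("near floor",onz(c,f([[220,446]]),40),"far",onz(c,f([[285,152]]),40), "stop top",onz(c,f([[292,92]]),64))
print("plate corners",onz(c,f([[178,60],[88,512],[340,562],[425,105]]),12).round(0).tolist())
w=bot.calibration("wrist");s=bot.read_state();R=Ro.from_quat(s["tcp_rot"],scalar_first=True).as_matrix()
C=-w["R"].T@w["t"];print("cam in tool",R.T@(C-s["ee_pos"]),"cam axes in tool\n",(R.T@w["R"].T).round(3));print(R.round(3))
E
```

```text
near floor [[ 392.64462394 -183.40103855   40.        ]] far [[ 560.18128264 -221.28391708   40.        ]] stop top [[ 589.43043642 -220.7865852    64.        ]]
plate corners [[620.0, -165.0, 12.0], [356.0, -112.0, 12.0], [328.0, -257.0, 12.0], [595.0, -310.0, 12.0]]
cam in tool [  66.23025584    0.63901729 -142.35346555] cam axes in tool
 [[-0.    -0.966 -0.26 ]
 [ 1.    -0.     0.   ]
 [-0.001 -0.26   0.966]]
[[ 0.949  0.316 -0.   ]
 [ 0.316 -0.949 -0.   ]
 [-0.     0.    -1.   ]]
```

Call:
move_arm(deltas=[[[0,0,-8],[0.02,-0.012,-0.01],0.085],[[0,0,-16],[0.04,-0.025,-0.02],0.085],[[0,0,-24],[0.06,-0.04,-0.03],0.085],[[0,0,-32],[0.08,-0.05,-0.03],0.085],[[0,0,-40],[0.1,-0.065,-0.03],0.085],[[0,0,-48],[0.12,-0.08,-0.03],0.085],[[0,0,-56],[0.14,-0.095,-0.03],0.085],[[0,0,-64],[0.16,-0.11,-0.03],0.085],[[0,0,-72],[0.18,-0.12,-0.03],0.085],[[0,0,-75],[0.19,-0.12,-0.03],0.085]])

```text
clock: 1.55
ee_pos: [325.0, -369.8, 261.7]
tcp_rot: [0.0, 0.683, 0.73, 0.0]
contact_force: [0.6, -1.3, -0.4]
finger_gap: 0.994
```

Call:
move_arm(deltas=[[[0,0,-8],[0.018,0.016,0.0],0.085],[[0,0,-16],[0.036,0.032,0.0],0.085],[[0,0,-24],[0.054,0.048,0.0],0.085],[[0,0,-32],[0.072,0.064,0.0],0.085],[[0,0,-40],[0.09,0.08,0.0],0.085],[[0,0,-48],[0.108,0.096,0.0],0.085],[[0,0,-56],[0.126,0.112,0.0],0.085],[[0,0,-64],[0.144,0.13,0.0],0.085],[[0,0,-72],[0.16,0.146,0.0],0.085],[[0,0,-75],[0.16,0.146,0.0],0.085]])

```text
clock: 2.55
ee_pos: [461.7, -201.3, 261.4]
tcp_rot: [0.0, 0.097, 0.995, 0.0]
contact_force: [-1.2, 0.1, 0.4]
finger_gap: 0.995
```

```bash
python3 - <<'E'
from h import *
c,im=snap("wrist","w1"); s=bot.read_state(); print(s["ee_pos"],s["tcp_rot"],s["qpos"])
cv2.imwrite("pics/w1b.png",cv2.resize(cv2.imread("pics/w1.png"),None,fx=1.5,fy=1.5,interpolation=cv2.INTER_CUBIC))
E
```

```text
[ 461.0482161  -202.01769582  261.32579643] [ 1.01854159e-04  9.73372464e-02  9.95251450e-01 -3.40390200e-05] [-5.72599842e-01  1.66259030e-01 -7.17743249e-02  1.33255068e+00
  3.26453166e-05 -3.77616618e-01]
```

View pics/w1b.png

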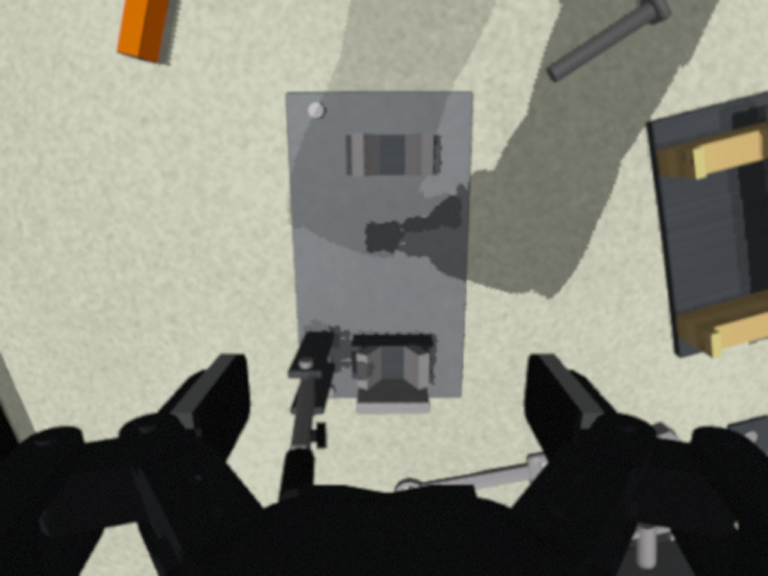

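```bash
python3 - <<'E'
import cv2,numpy as np
im=cv2.imread("pics/w1.png")
a=cv2.resize(im[80:125,220:305],None,fx=9,fy=9,interpolation=cv2.INTER_CUBIC)
b=cv2.resize(im[215:280,220:305],None,fx=9,fy=9,interpolation=cv2.INTER_CUBIC)
cv2.imwrite("pics/w1c.png",np.vstack([a,b])[:, :]) 
cv2.imwrite("pics/w1c1.png",a);cv2.imwrite("pics/w1c2.png",b)
E
```

```text
(no output)
```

View pics/w1c1.png

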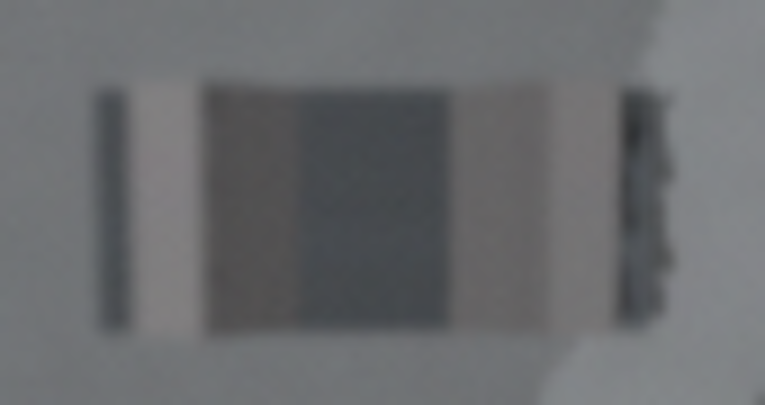

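View pics/w1c2.png

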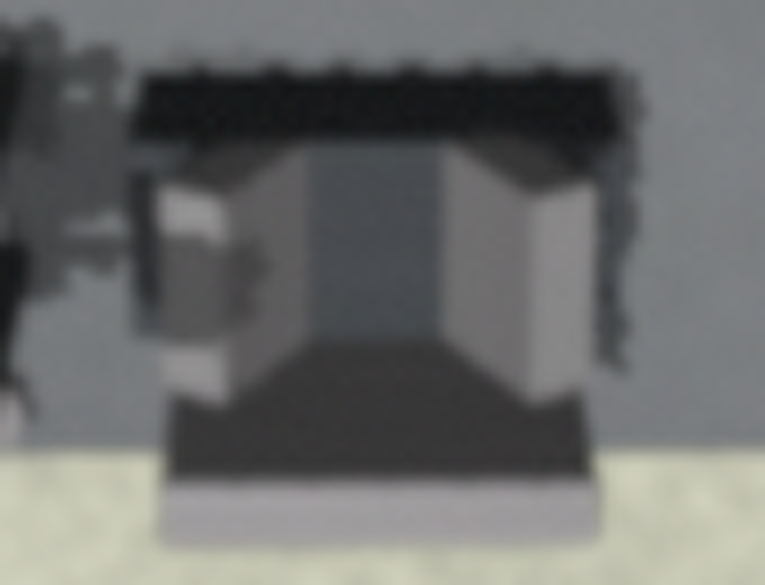

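```bash
python3 - <<'E'
from h import *
from scipy.optimize import least_squares
c=dict(np.load("pics/w1.npz"))
A=lambda p:(np.array(p)+.5)/9-.5+[220,80]
B=lambda p:(np.array(p)+.5)/9-.5+[220,215]
h=8.66;w=17.32+2.887
obs=[]
# image: right = +y ; left = -y ; down=+x
for (px,x,y,z) in [((300,90),-100,-h,-15),((447,90),-100,h,-15),((447,328),-70,h,-15),((300,328),-70,-h,-15),
  ((203,85),-100,-w,5),((548,85),-100,w,5),((203,330),-70,-w,5),((548,330),-70,w,5)]: obs.append((A(px),(x,y,z)))
for (px,x,y,z) in [((303,140),70,-h,-15),((440,140),70,h,-15),((440,340),100,h,-15),((303,340),100,-h,-15),
  ((532,190),70,w,5),((532,400),100,w,5),((222,405),100,-w,5),((165,478),110,-30,9),((595,478),110,30,9)]: obs.append((B(px),(x,y,z)))
U=np.array([o[0] for o in obs]);P=np.array([o[1] for o in obs])
def W(p):
    return P@Ro.from_euler("z",p[2]).as_matrix().T+[p[0],p[1],p[3]]
for free in (0,1):
    f=lambda p:(proj(c,W(p if free else [*p[:3],55]))-U).ravel()
    r=least_squares(f,[476,-202,-.2,55]);print(r.x,np.degrees(r.x[2]),np.sqrt((r.fun**2).mean()))
print(r.fun.reshape(-1,2).round(1).tolist())
E
```

```text
[ 4.78784182e+02 -2.00875562e+02 -1.91087936e-01  5.50000000e+01] -10.948532243600726 0.6078599374851724
[ 4.78971786e+02 -2.00898372e+02 -1.91096257e-01  5.40371416e+01] -10.949008979846422 0.5900698967610555
[[0.4, -0.3], [-0.5, -0.4], [-0.6, 0.3], [0.6, 0.4], [0.1, -0.7], [-0.2, -0.8], [0.5, 0.8], [-0.5, 0.7], [1.1, 0.0], [-0.4, -0.0], [-0.5, -0.6], [1.3, -0.6], [-0.4, 0.8], [-0.8, 0.0], [0.7, -0.4], [-1.0, 0.4], [0.3, 0.2]]
```

Call:
move_arm(deltas=[[[0,0,-2],[0.002,0.03,0.0],0.085],[[0,0,-4],[0.005,0.07,0.0],0.085],[[0,0,-6],[0.008,0.11,0.0],0.085],[[0,0,-8],[0.011,0.15,0.0],0.085],[[0,0,-10],[0.014,0.19,0.0],0.085],[[0,0,-12],[0.017,0.23,0.0],0.085],[[0,0,-14],[0.02,0.27,0.0],0.085],[[0,0,-16],[0.022,0.305,0.0],0.085],[[0,0,-17.2],[0.024,0.321,0.0],0.085],[[0,0,-17.2],[0.024,0.321,0.0],0.085]])

```text
clock: 3.6
ee_pos: [501.1, 117.9, 261.2]
tcp_rot: [0.0, -0.05, 0.999, 0.0]
contact_force: [-0.1, 0.3, 0.1]
finger_gap: 0.995
```

```bash
python3 - <<'E'
from h import *
c,im=snap("wrist","w2"); s=bot.read_state(); print(s["ee_pos"],s["tcp_rot"],s["qpos"])
cv2.imwrite("pics/w2b.png",cv2.resize(cv2.imread("pics/w2.png"),None,fx=1.5,fy=1.5,interpolation=cv2.INTER_CUBIC))
for r in bot.trace("wrist","bar_a_center"):
    ys,xs=np.nonzero(r["region"]); print(round(r["confidence"],2),np.round(r["rect"],0))
    m=cv2.minAreaRect(np.c_[xs,ys].astype(np.float32)); b=cv2.boxPoints(m)
    print(b.round(1).tolist(),onz(c,b,75).round(1)[:,:2].tolist())
E
```

```text
[501.01779181 116.73292276 261.22396881] [-3.54830281e-05 -4.95372390e-02  9.98772255e-01 -2.06535392e-04] [ 7.30072272e-02  1.88143540e-01 -4.52727990e-02  1.33746062e+00
 -4.11293240e-04 -2.61078017e-02]
0.97 [240.  80. 273. 279.]
[[240.0, 80.0], [273.0, 80.0], [273.0, 277.0], [240.0, 277.0]] [[412.8, 90.4], [409.5, 123.5], [630.4, 148.6], [634.4, 109.5]]
```

View pics/w2b.png

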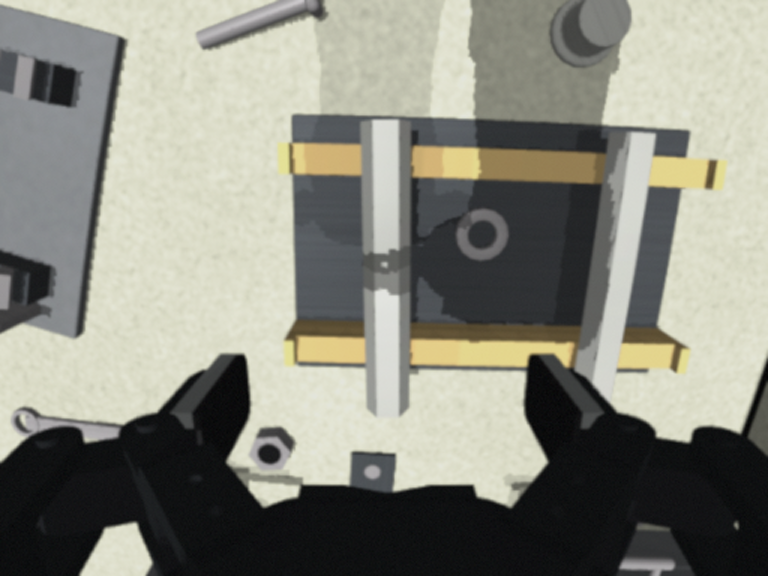

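```bash
python3 - <<'E'
import cv2,numpy as np
im=cv2.imread("pics/w2.png")
cv2.imwrite("pics/w2c1.png",cv2.resize(im[70:115,230:285],None,fx=12,fy=12,interpolation=cv2.INTER_CUBIC))
cv2.imwrite("pics/w2c2.png",cv2.resize(im[240:285,230:285],None,fx=12,fy=12,interpolation=cv2.INTER_CUBIC))
E
```

```text
(no output)
```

View pics/w2c1.png

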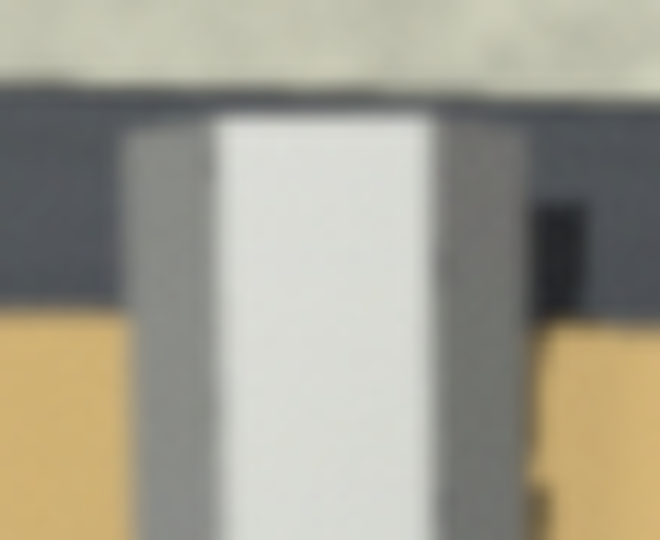

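View pics/w2c2.png

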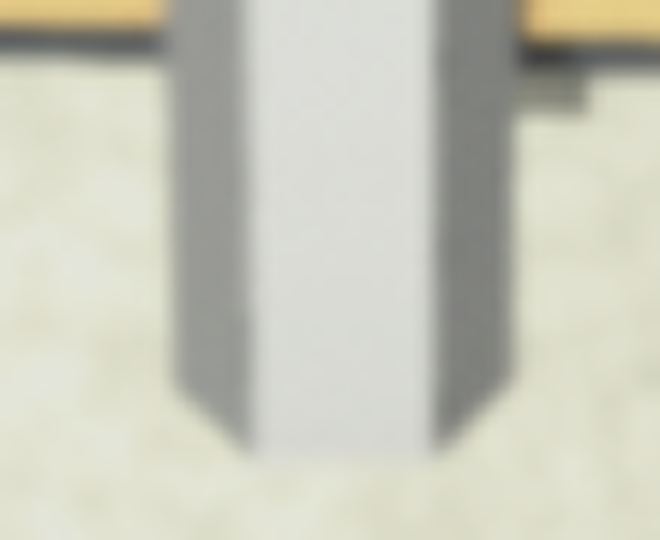

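```bash
python3 - <<'E'
from h import *
from scipy.optimize import least_squares
c=dict(np.load("pics/w2.npz"))
A=lambda p:(np.array(p)+.5)/12-.5+[230,70]
B=lambda p:(np.array(p)+.5)/12-.5+[230,240]
h=8.66;w=17.32
obs=[(A((214,115)),(-110,-h,15)),(A((434,115)),(-110,h,15)),(A((122,135)),(-110,-w,0)),(A((527,135)),(-110,w,0)),
(B((250,455)),(110,-h,15)),(B((436,455)),(110,h,15)),(B((175,380)),(110,-w,0)),(B((514,378)),(110,w,0))]
U=np.array([o[0] for o in obs]);P=np.array([o[1] for o in obs])
W=lambda p:P@Ro.from_euler("z",p[2]).as_matrix().T+[p[0],p[1],p[3]]
for free in (0,1):
    f=lambda p:(proj(c,W(p if free else [*p[:3],67]))-U).ravel()
    r=least_squares(f,[519,118,.1,67]);print(r.x,np.degrees(r.x[2]),np.sqrt((r.fun**2).mean()))
print(r.fun.reshape(-1,2).round(1).tolist())
E
```

```text
[5.20075458e+02 1.18872921e+02 1.08141947e-01 6.70000000e+01] 6.196077161823283 0.38559767829921265
[5.20289830e+02 1.18892049e+02 1.08145639e-01 6.55645433e+01] 6.19628869324161 0.2534293249831033
[[0.4, 0.3], [-0.4, 0.1], [0.2, -0.1], [-0.2, -0.4], [0.4, 0.2], [-0.3, 0.1], [-0.2, -0.1], [0.0, -0.1]]
```

```bash
cat > dr.py <<'E'
# dead reckoning of the commanded pose, and goal -> (turn, shift) helper
import json,os
from h import *
F="cmd.json"
def load():
    d=json.load(open(F)); return np.array(d["p"]),Ro.from_quat(d["q"],scalar_first=True)
def save(p,R): json.dump(dict(p=list(map(float,p)),q=list(map(float,R.as_quat(scalar_first=True)))),open(F,"w"))
def apply(w,s):
    p,R=load(); save(p+R.apply(np.array(s)*1000),R*Ro.from_rotvec(w,degrees=True))
BAR=(520.,119.,67.,6.2); NEST=(479.,-201.,55.,-10.95)
def target(frame,g,phi,off=21,dyaw=0):
    """bar frame; g = grasp-centre in frame coords; phi = turn about tool x (deg) from straight down, tool x = -frame x"""
    x,y,z,a=frame; Rf=Ro.from_euler("z",a,degrees=True)
    R=Rf*Ro.from_matrix([[-1,0,0],[0,1,0],[0,0,-1]])*Ro.from_rotvec([phi,0,0],degrees=True)
    return np.array([x,y,z])+Rf.apply(g)+R.apply([0,0,off]),R
def plan(P,R):
    p,R0=load(); w=(R0.inv()*R).as_rotvec(degrees=True); s=R0.inv().apply(P-p)/1000
    print("turn",w.round(2),"shift",s.round(4),"| world d",(P-p).round(1),"goal",P.round(1))
def chk():
    s=bot.read_state();p,R=load()
    e=(R.inv()*Ro.from_quat(s["tcp_rot"],scalar_first=True)).as_rotvec(degrees=True)
    print("t",round(s["clock"],2),"meas-cmd",(s["ee_pos"]-p).round(1),e.round(2),"q",s["qpos"].round(2),"F",s["contact_force"].round(1),"gap",round(s["finger_gap"]*85.4,1))
E
python3 - <<'E'
from dr import *
save([181.854,-545.528,231.323],Ro.from_euler("z",18.43,degrees=True)*Ro.from_matrix([[1,0,0],[0,-1,0],[0,0,-1]]))
apply([0,0,-75],[.19,-.12,-.03]);apply([0,0,-75],[.16,.146,0]);apply([0,0,-17.2],[.024,.321,0])
chk()
P,R=target(BAR,[0,0,0],-30,off=21-80);plan(P,R)
P,R=target(BAR,[0,0,0],-30,off=21);plan(P,R)
E
```

```text
t 3.7 meas-cmd [-0.2 -0.2 -0.1] [0.03 0.01 0.02] q [ 0.07  0.19 -0.05  1.34 -0.   -0.03] F [0.5 0.4 0.5] gap 84.9
turn [-30.     0.15  -0.56] shift [-0.0193 -0.0285  0.1432] | world d [  22.   -26.5 -143.2] goal [523.2  89.7 118.1]
turn [-30.     0.15  -0.56] shift [-0.0189  0.0115  0.2125] | world d [  17.7   13.3 -212.5] goal [518.9 129.4  48.8]
```

Call:
move_arm(deltas=[[[-6,0,0],[-0.004,-0.006,0.02],0.07],[[-12,0,-0.2],[-0.008,-0.012,0.05],0.07],[[-18,0,-0.3],[-0.012,-0.018,0.08],0.07],[[-24,0,-0.4],[-0.016,-0.024,0.11],0.07],[[-30,0.15,-0.56],[-0.0193,-0.0285,0.135],0.07],[[-30,0.15,-0.56],[-0.0193,-0.0285,0.1432],0.07],[[-30,0.15,-0.56],[-0.0193,-0.0285,0.1432],0.07]])

```text
clock: 4.4
ee_pos: [522.3, 88.1, 116.6]
tcp_rot: [-0.015, -0.05, 0.965, 0.258]
contact_force: [-1.1, 0.7, 0.4]
finger_gap: 0.819
```

```bash
python3 - <<'E'
from dr import *
apply([-30,.15,-.56],[-.0193,-.0285,.1432]);chk()
P,R=target(BAR,[0,0,0],-30,off=21);plan(P,R)
snap("wrist","w3");snap("scene","s3")
E
```

```text
t 4.4 meas-cmd [-1.  -1.6 -1.6] [0.   0.09 0.31] q [-0.26  0.4  -0.23  1.15  0.48 -0.42] F [-1.1  0.7  0.4] gap 70.0
turn [ 0. -0.  0.] shift [0.   0.   0.08] | world d [ -4.3  39.8 -69.3] goal [518.9 129.4  48.8]
```

View pics/w3.png

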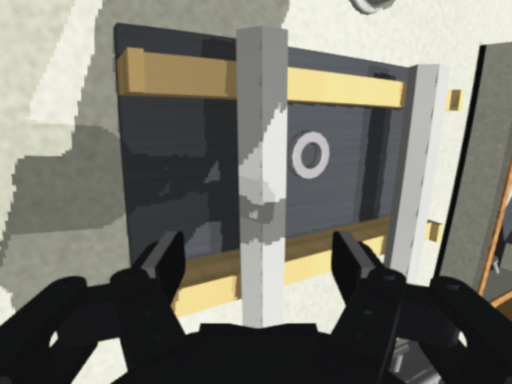

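View pics/s3.png

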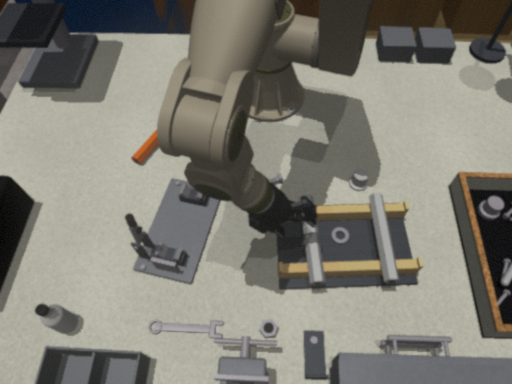

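Call:
move_arm(deltas=[[[0,0,0],[0,0,0.025],0.07],[[0,0,0],[0,0,0.05],0.07],[[0,0,0],[0,0,0.07],0.07],[[0,0,0],[0,0,0.08],0.07],[[0,0,0],[0,0,0.08],0.05],[[0,0,0],[0,0,0.08],0.03],[[0,0,0],[0,0,0.08],0.02],[[0,0,0],[0,0,0.08],0.02],[[0,0,0],[0,0,0.08],0.02]], squeeze=60)

```text
clock: 5.4
ee_pos: [520.0, 129.3, 50.5]
tcp_rot: [-0.013, -0.052, 0.964, 0.259]
contact_force: [-0.9, 0.1, 7.3]
finger_gap: 0.344
```

```bash
python3 - <<'E'
from dr import *
apply([0,0,0],[0,0,.08]);chk()
snap("wrist","w4")
P,R=target(BAR,[0,0,70],30,off=21);plan(P,R)
E
```

```text
t 5.4 meas-cmd [ 1.1 -0.1  1.7] [-0.04 -0.16 -0.05] q [-0.19  0.45 -0.34  0.95  0.5  -0.34] F [-0.9  0.1  7.3] gap 29.4
turn [60.  0.  0.] shift [ 0.      0.0168 -0.0711] | world d [  2.2 -20.9  70. ] goal [521.1 108.6 118.8]
```

View pics/w4.png

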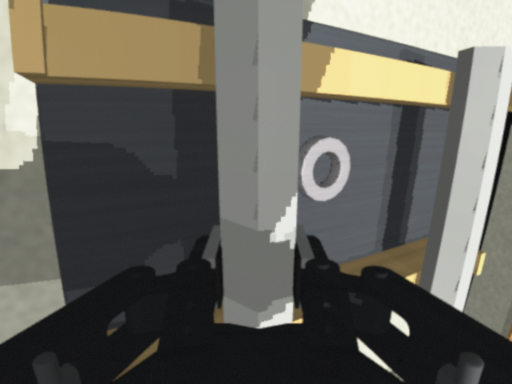

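Call:
move_arm(deltas=[[[0,0,0],[0,0.012,-0.02],0.02],[[0,0,0],[0,0.025,-0.043],0.02],[[6,0,0],[0,0.033,-0.061],0.02],[[14,0,0],[0,0.03,-0.061],0.02],[[22,0,0],[0,0.027,-0.062],0.02],[[30,0,0],[0,0.0245,-0.0634],0.02],[[38,0,0],[0,0.022,-0.065],0.02],[[46,0,0],[0,0.02,-0.067],0.02],[[54,0,0],[0,0.018,-0.069],0.02],[[60,0,0],[0,0.0168,-0.0711],0.02]])

```text
clock: 6.45
ee_pos: [521.0, 109.2, 118.9]
tcp_rot: [0.015, -0.053, 0.964, -0.26]
contact_force: [-0.0, 0.9, -4.9]
finger_gap: 0.338
```

```bash
python3 - <<'E'
from dr import *
apply([60,0,0],[0,.0168,-.0711]);chk()
c,im=snap("wrist","w5");c,im=snap("top","t5");cv2.imwrite("pics/t5b.png",cv2.resize(cv2.imread("pics/t5.png")[80:240,90:290],None,fx=4,fy=4,interpolation=cv2.INTER_CUBIC))
snap("scene","s5");cv2.imwrite("pics/s5b.png",cv2.resize(cv2.imread("pics/s5.png")[140:300,220:440],None,fx=3.5,fy=3.5,interpolation=cv2.INTER_CUBIC))
E
```

```text
t 6.45 meas-cmd [-0.2  0.7  0.1] [ 0.22 -0.06 -0.04] q [ 0.33  0.42 -0.19  1.09 -0.51  0.26] F [-0.   0.9 -4.9] gap 28.8
```

View pics/w5.png

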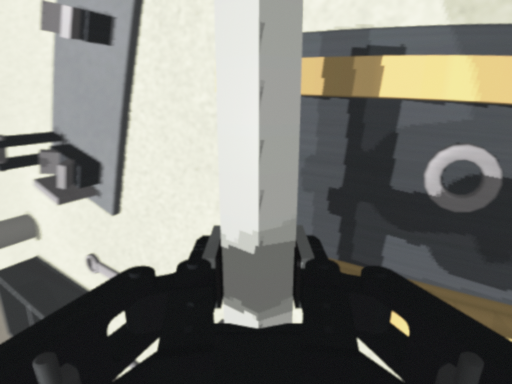

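View pics/t5b.png

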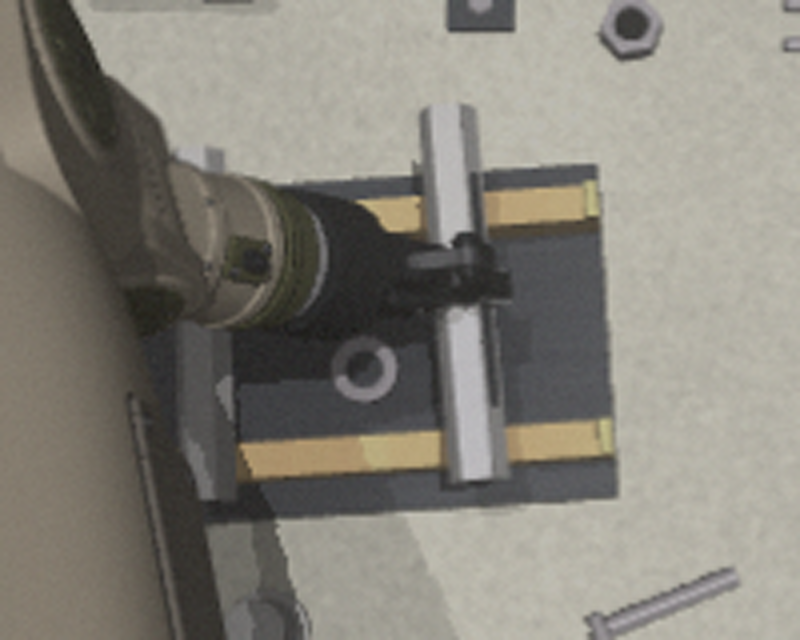

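View pics/s5b.png

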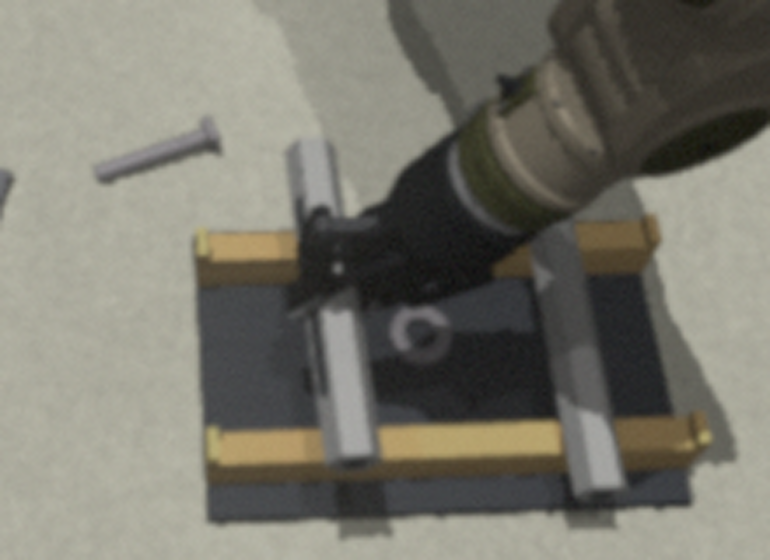

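Call:
move_arm(deltas=[[[0,0,0],[0,0.0125,0.0215],0.02],[[0,0,0],[0,0.025,0.043],0.02],[[0,0,0],[0,0.0325,0.056],0.02],[[0,0,0],[0,0.0345,0.0598],0.02],[[0,0,0],[0,0.0345,0.0598],0.02],[[0,0,0],[0,0.0345,0.0598],0.035],[[0,0,0],[0,0.0345,0.0598],0.06],[[0,0,0],[0,0.0345,0.0598],0.07],[[0,0,0],[0,0.0345,0.035],0.07],[[0,0,0],[0,0.0345,0.0],0.07]])

```text
clock: 7.6
ee_pos: [516.7, 137.3, 100.9]
tcp_rot: [0.012, -0.052, 0.964, -0.259]
contact_force: [-0.0, 0.8, 0.1]
finger_gap: 0.822
```

```bash
python3 - <<'E'
from dr import *
apply([0,0,0],[0,.0345,0]);chk()
P,R=target(BAR,[0,0,0],-30,off=21-80);plan(P,R)
P,R=target(BAR,[0,0,0],0,off=21-80);plan(P,R)
E
```

```text
t 7.6 meas-cmd [-1.2 -1.  -0.7] [ 0.05  0.21 -0.  ] q [ 0.38  0.46 -0.17  1.1  -0.5   0.31] F [-0.   0.8  0.1] gap 70.2
turn [-60.   0.   0.] shift [ 0.     -0.0506  0.0101] | world d [  5.3 -48.6  16.5] goal [523.2  89.7 118.1]
turn [-30.   0.   0.] shift [ 0.     -0.029  -0.0115] | world d [  2.1 -19.2  24.4] goal [520. 119. 126.]
```

Call:
move_arm(deltas=[[[0,0,0],[0,0.0,-0.025],0.07],[[-8,0,0],[0,-0.008,-0.03],0.07],[[-16,0,0],[0,-0.016,-0.03],0.07],[[-24,0,0],[0,-0.024,-0.03],0.07],[[-32,0,0],[0,-0.03,-0.025],0.07],[[-40,0,0],[0,-0.037,-0.018],0.07],[[-48,0,0],[0,-0.043,-0.01],0.07],[[-56,0,0],[0,-0.048,0.002],0.07],[[-60,0,0],[0,-0.0506,0.0101],0.07],[[-60,0,0],[0,-0.0506,0.0101],0.07]])

```text
clock: 8.6
ee_pos: [523.1, 86.8, 116.3]
tcp_rot: [-0.015, -0.049, 0.965, 0.259]
contact_force: [-0.5, -0.1, 0.4]
finger_gap: 0.825
```

```bash
python3 - <<'E'
from dr import *
apply([-60,0,0],[0,-.0506,.0101]);chk()
snap("wrist","w6")
E
```

```text
t 8.6 meas-cmd [-0.1 -2.9 -1.9] [-0.06  0.02  0.34] q [-0.26  0.4  -0.23  1.15  0.49 -0.42] F [-0.5 -0.1  0.4] gap 70.5
```

View pics/w6.png

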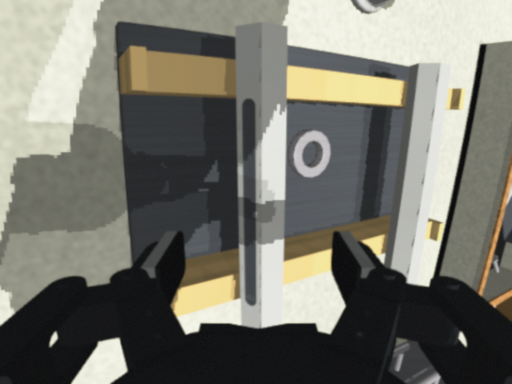

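Call:
move_arm(deltas=[[[0,0,0],[0,0,0.025],0.07],[[0,0,0],[0,0,0.05],0.07],[[0,0,0],[0,0,0.07],0.07],[[0,0,0],[0,0,0.08],0.07],[[0,0,0],[0,0,0.08],0.05],[[0,0,0],[0,0,0.08],0.03],[[0,0,0],[0,0,0.08],0.02],[[0,0,0],[0,0,0.08],0.02],[[0,0,0],[0,0,0.08],0.02]], squeeze=60)

```text
clock: 9.55
ee_pos: [519.8, 129.2, 49.9]
tcp_rot: [-0.013, -0.052, 0.964, 0.259]
contact_force: [-0.8, -1.1, 5.1]
finger_gap: 0.345
```

Call:
move_arm(deltas=[[[0,0,0],[0,0.012,-0.02],0.02],[[0,0,0],[0,0.025,-0.043],0.02],[[6,0,0],[0,0.033,-0.061],0.02],[[14,0,0],[0,0.03,-0.061],0.02],[[22,0,0],[0,0.027,-0.062],0.02],[[30,0,0],[0,0.0245,-0.0634],0.02],[[38,0,0],[0,0.022,-0.065],0.02],[[46,0,0],[0,0.02,-0.067],0.02],[[54,0,0],[0,0.018,-0.069],0.02],[[60,0,0],[0,0.0168,-0.0711],0.02]])

```text
clock: 10.55
ee_pos: [520.6, 109.2, 118.4]
tcp_rot: [0.014, -0.053, 0.964, -0.26]
contact_force: [-0.5, -0.7, -3.8]
finger_gap: 0.34
```

```bash
python3 - <<'E'
from dr import *
apply([0,0,0],[0,0,.08]);apply([60,0,0],[0,.0168,-.0711]);chk()
snap("wrist","w7")
P,R=target(NEST,[-8,0,70],30,off=21);plan(P,R)
E
```

```text
t 10.55 meas-cmd [-0.6  0.6 -0.4] [ 0.24 -0.02 -0.07] q [ 0.33  0.42 -0.19  1.09 -0.51  0.26] F [-0.5 -0.7 -3.8] gap 29.0
turn [ 0.    8.58 14.86] shift [ 0.0861 -0.2632  0.1658] | world d [ -52.  -318.3  -12. ] goal [ 469.2 -209.8  106.8]
```

View pics/w7.png

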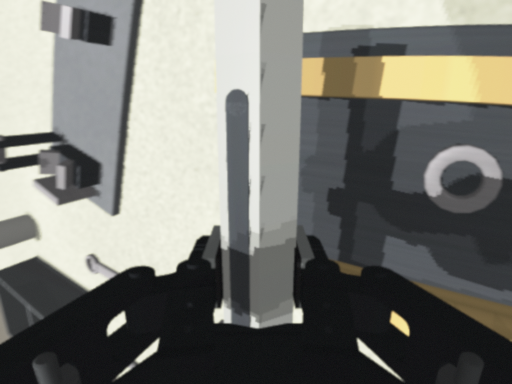

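Call:
move_arm(deltas=[[[0,0.9,1.5],[0.0086,-0.0263,0.0166],0.02],[[0,1.7,3.0],[0.0172,-0.0526,0.0332],0.02],[[0,2.6,4.5],[0.0258,-0.079,0.0497],0.02],[[0,3.4,5.9],[0.0344,-0.1053,0.0663],0.02],[[0,4.3,7.4],[0.043,-0.1316,0.0829],0.02],[[0,5.15,8.9],[0.0517,-0.158,0.0995],0.02],[[0,6.0,10.4],[0.0603,-0.1842,0.116],0.02],[[0,6.9,11.9],[0.0689,-0.2106,0.1326],0.02],[[0,7.7,13.4],[0.0775,-0.237,0.149],0.02],[[0,8.58,14.86],[0.0861,-0.2632,0.1658],0.02]])

```text
clock: 11.6
ee_pos: [468.0, -211.0, 106.1]
tcp_rot: [-0.025, 0.093, 0.962, -0.256]
contact_force: [0.1, 0.1, -4.6]
finger_gap: 0.338
```

Call:
move_arm(deltas=[[[0,0,0],[0,0,0],0.02],[[0,0,0],[0,0,0],0.02]])

```text
clock: 11.8
ee_pos: [468.0, -210.4, 106.1]
tcp_rot: [-0.025, 0.093, 0.962, -0.257]
contact_force: [0.6, 0.1, -4.8]
finger_gap: 0.341
```

```bash
python3 - <<'E'
from dr import *
apply([0,8.58,14.86],[.0861,-.2632,.1658]);chk()
snap("wrist","w8")
c,im=snap("top","t8");cv2.imwrite("pics/t8b.png",cv2.resize(cv2.imread("pics/t8.png")[100:250,240:420],None,fx=4,fy=4,interpolation=cv2.INTER_CUBIC))
snap("scene","s8");cv2.imwrite("pics/s8b.png",cv2.resize(cv2.imread("pics/s8.png")[130:310,80:300],None,fx=3.3,fy=3.3,interpolation=cv2.INTER_CUBIC))
for o in (12,1,0): P,R=target(NEST,[-8,0,o],30,off=21);plan(P,R)
E
```

```text
t 11.8 meas-cmd [-1.2 -0.6 -0.7] [-0.11  0.13  0.08] q [-0.29  0.28 -0.44  0.81 -0.52 -0.11] F [ 0.6  0.1 -4.8] gap 29.1
turn [ 0. -0. -0.] shift [-0.      0.029   0.0502] | world d [  0.  -0. -58.] goal [ 469.2 -209.8   48.8]
turn [ 0. -0. -0.] shift [-0.      0.0345  0.0598] | world d [  0.  -0. -69.] goal [ 469.2 -209.8   37.8]
turn [ 0. -0. -0.] shift [-0.      0.035   0.0606] | world d [  0.  -0. -70.] goal [ 469.2 -209.8   36.8]
```

View pics/w8.png

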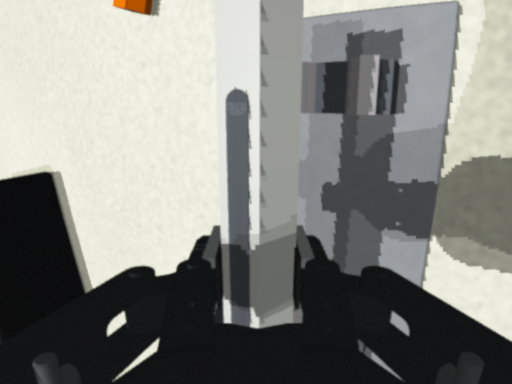

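View pics/t8b.png

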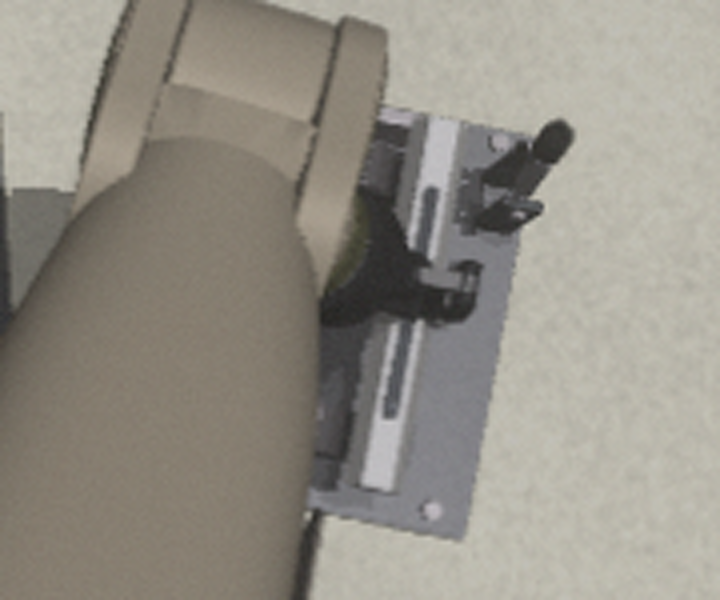

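View pics/s8b.png

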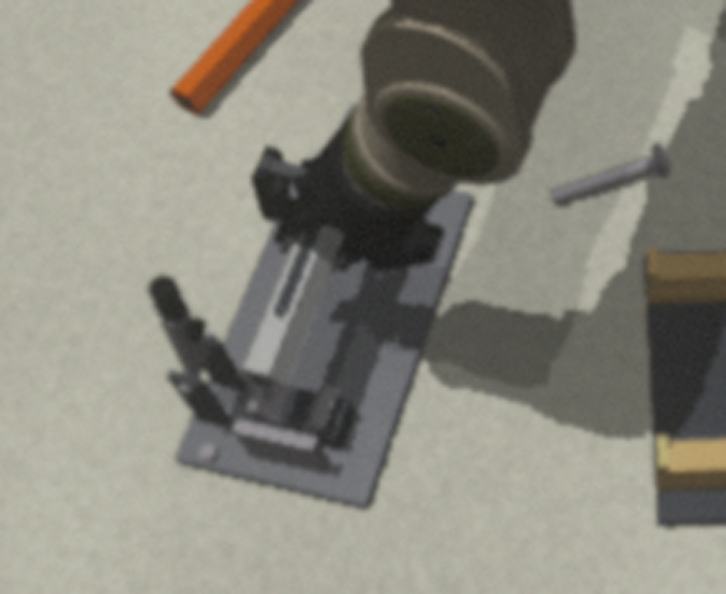

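```bash
python3 - <<'E'
from dr import *
c=dict(np.load("pics/w8.npz"));p,R=load()
Rf=Ro.from_euler("z",-10.95,degrees=True);ctr=p-R.apply([0,0,21])
h=8.66;w=17.32
for l,q in {"slot end":(-65,0,15),"edge A @-64":(-64,-h,15),"edge mid @-64":(-64,h,15),"edge right@-64":(-64,w,0),"edge A@-40":(-40,-h,15),"mid@-40":(-40,h,15),"right@-40":(-40,w,0)}.items():
    print(l,proj(c,ctr+Rf.apply(q)).round(1))
im=cv2.imread("pics/w8.png"); g=im.mean(2)
cv2.imwrite("pics/w8c.png",cv2.resize(im[70:130,200:320],None,fx=6,fy=6,interpolation=cv2.INTER_CUBIC))
E
```

```text
slot end [[236.9 109.1]]
edge A @-64 [[216.4 112. ]]
edge mid @-64 [[259.4 112.3]]
edge right@-64 [[302.  111.9]]
edge A@-40 [[218.6 178.8]]
mid@-40 [[259.4 184.4]]
right@-40 [[299.9 178.6]]
```

View pics/w8c.png

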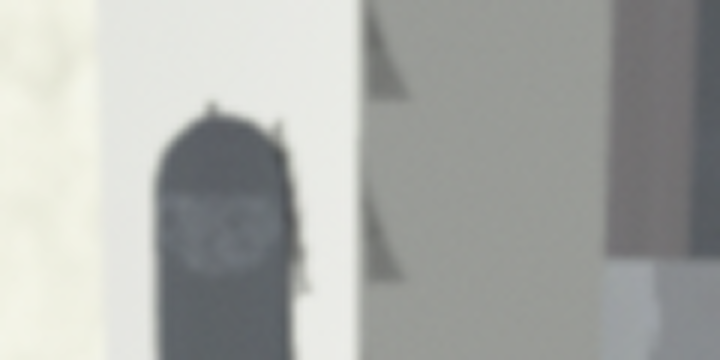

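```bash
python3 - <<'E'
from dr import *
h=8.66;w=17.32
P,R=target(BAR,[0,0,0],-30,off=21-80)
c6=dict(np.load("pics/w6.npz"));c3=dict(np.load("pics/w3.npz"))
x,y,z,a=BAR;Rf=Ro.from_euler("z",a,degrees=True)
sl=lambda X:(X,-h/2-w/2,7.5)
for l,q in {"slotN":sl(-65),"slotF":sl(65),"nearL":(-110,-w,0),"nearM":(-110,-h,15),"nearR":(-110,h,15)}.items():
    print(l,proj(c6,np.array([x,y,z])+Rf.apply(q)).round(1),proj(c3,np.array([x,y,z])+Rf.apply(q)).round(1))
for n in("w3","w6"):
    cv2.imwrite(f"pics/{n}c.png",cv2.resize(cv2.imread(f"pics/{n}.png")[10:120,215:305],None,fx=5,fy=5,interpolation=cv2.INTER_CUBIC))
E
```

```text
slotN [[251.2 106.9]] [[249.  108.2]]
slotF [[253.4 299.1]] [[251.4 300.5]]
nearL [[237.5  26.9]] [[235.3  28.2]]
nearM [[263.9  22.9]] [[261.7  24.2]]
nearR [[289.8  26.7]] [[287.7  28. ]]
```

View pics/w6c.png

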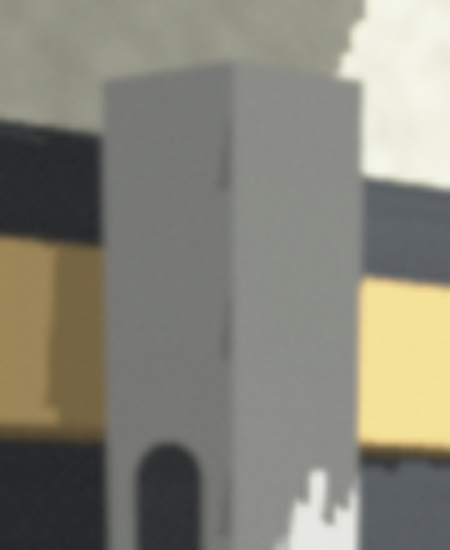

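Call:
move_arm(deltas=[[[0,0,0],[0,0.01,0.0173],0.02],[[0,0,0],[0,0.02,0.0346],0.02],[[0,0,0],[0,0.0275,0.0476],0.02],[[0,0,0],[0,0.03,0.052],0.02],[[0,0,0],[0,0.032,0.0554],0.02],[[0,0,0],[0,0.032,0.0554],0.02]])

```text
clock: 12.55
ee_pos: [469.4, -209.3, 42.8]
tcp_rot: [-0.025, 0.092, 0.962, -0.258]
contact_force: [-0.1, 0.9, -3.9]
finger_gap: 0.337
```

```bash
python3 - <<'E'
from dr import *
apply([0,0,0],[0,.032,.0554]);chk()
snap("wrist","w9")
snap("scene","s9");cv2.imwrite("pics/s9b.png",cv2.resize(cv2.imread("pics/s9.png")[170:290,110:250],None,fx=5,fy=5,interpolation=cv2.INTER_CUBIC))
E
```

```text
t 12.55 meas-cmd [ 0.2  0.5 -0. ] [-0.   -0.03 -0.05] q [-0.28  0.36 -0.51  0.65 -0.52 -0.11] F [-0.1  0.9 -3.9] gap 28.8
```

View pics/w9.png

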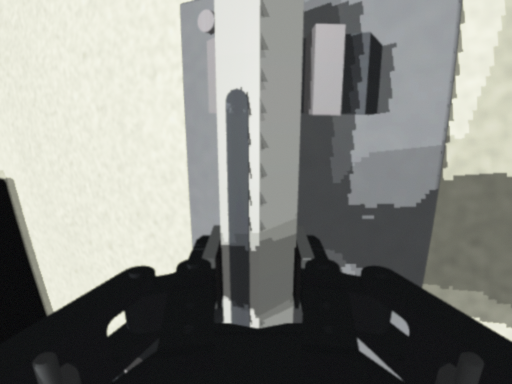

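View pics/s9b.png

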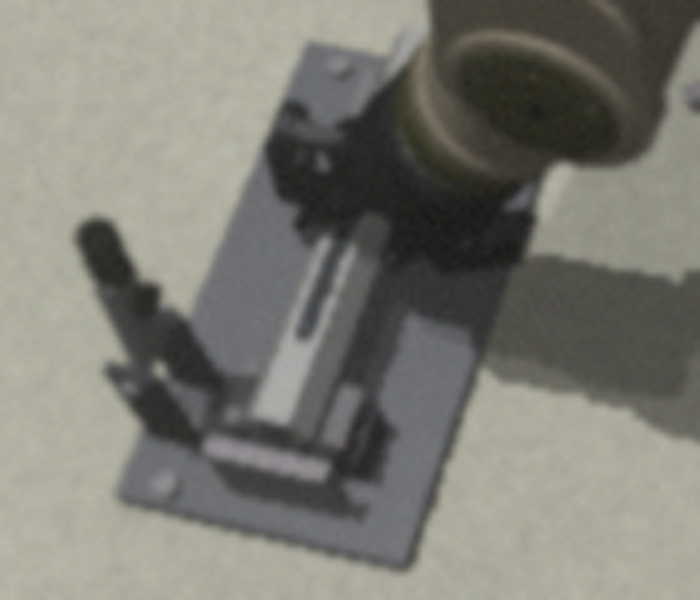

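Call:
move_arm(deltas=[[[0,0,0],[0,0.001,0.0017],0.02],[[0,0,0],[0,0.002,0.0035],0.02],[[0,0,0],[0,0.002,0.0035],0.02]])

```text
clock: 12.95
ee_pos: [469.3, -209.8, 38.8]
tcp_rot: [-0.024, 0.092, 0.962, -0.258]
contact_force: [0.0, -0.4, -4.4]
finger_gap: 0.342
```

Call:
move_arm(deltas=[[[0,0,0],[0,0.0005,0.0009],0.02],[[0,0,0],[0,0.0005,0.0009],0.02]])

```text
clock: 13.15
ee_pos: [469.5, -209.7, 38.5]
tcp_rot: [-0.024, 0.092, 0.961, -0.258]
contact_force: [-0.4, 4.4, 3.6]
finger_gap: 0.343
```

```bash
python3 - <<'E'
from dr import *
apply([0,0,0],[0,.0025,.0044]);chk()
E
```

```text
t 13.15 meas-cmd [0.3 0.1 0.8] [ 0.02 -0.06 -0.  ] q [-0.28  0.36 -0.52  0.64 -0.52 -0.11] F [-0.4  4.4  3.6] gap 29.3
```

Call:
move_arm(deltas=[[[0,0,0],[0,0,0],0.036],[[0,0,0],[0,0,0],0.042],[[0,0,0],[0,0,0],0.042]])

```text
clock: 13.45
ee_pos: [469.4, -210.1, 38.1]
tcp_rot: [-0.024, 0.092, 0.961, -0.258]
contact_force: [-0.5, 0.4, 0.0]
finger_gap: 0.495
```

```bash
python3 - <<'E'
from dr import *
chk()
snap("wrist","w10")
snap("scene","s10");cv2.imwrite("pics/s10b.png",cv2.resize(cv2.imread("pics/s10.png")[170:290,110:250],None,fx=5,fy=5,interpolation=cv2.INTER_CUBIC))
E
```

```text
t 13.45 meas-cmd [ 0.3 -0.4  0.3] [ 0.04 -0.04  0.03] q [-0.29  0.36 -0.52  0.64 -0.52 -0.11] F [-0.5  0.4  0. ] gap 42.2
```

View pics/w10.png

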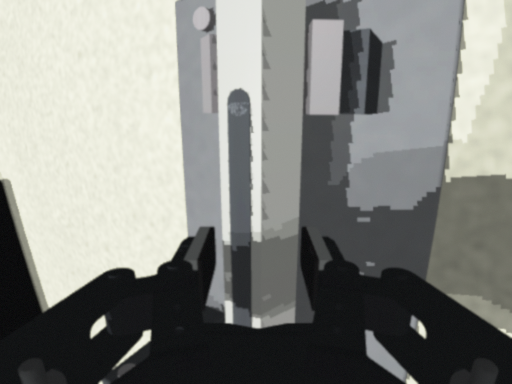

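View pics/s10b.png

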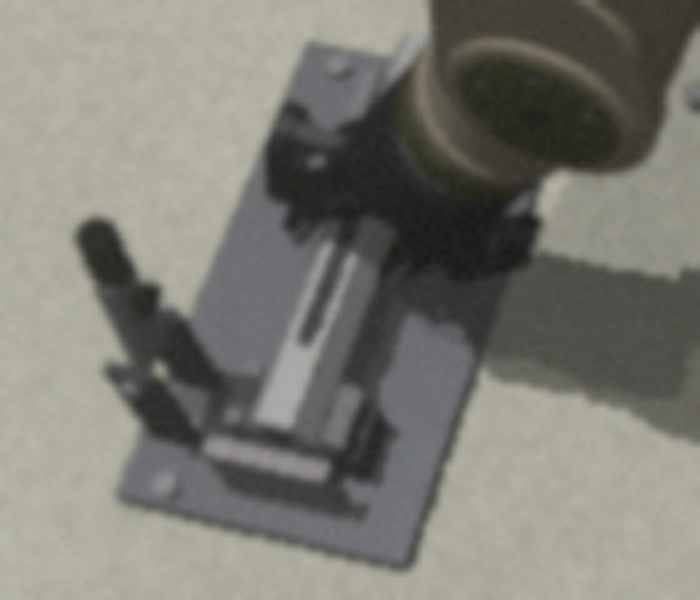

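Call:
move_arm(deltas=[[[0,0,0],[0,0.0006,0],0.036],[[0,0,0],[0,0.0006,0],0.025],[[0,0,0],[0,0.0006,0],0.02],[[0,0,0],[0,0.0006,0],0.02]], squeeze=35)

```text
clock: 13.95
ee_pos: [469.2, -209.3, 37.6]
tcp_rot: [-0.025, 0.092, 0.961, -0.258]
contact_force: [-1.0, 0.1, 0.5]
finger_gap: 0.345
```

Call:
move_arm(deltas=[[[0,0,0],[-0.002,0,0],0.02],[[0,0,0],[-0.004,0,0],0.02],[[0,0,0],[-0.006,0,0],0.02],[[0,0,0],[-0.006,0,0],0.02]])

```text
clock: 14.35
ee_pos: [471.7, -210.0, 37.6]
tcp_rot: [-0.028, 0.092, 0.961, -0.258]
contact_force: [-10.4, 4.8, 12.3]
finger_gap: 0.344
```

```bash
python3 - <<'E'
from dr import *
apply([0,0,0],[0,.0006,0]);apply([0,0,0],[-.006,0,0]);chk()
snap("wrist","w11");c,_=snap("top","t11")
snap("scene","s11");cv2.imwrite("pics/s11b.png",cv2.resize(cv2.imread("pics/s11.png")[230:275,140:200],None,fx=12,fy=12,interpolation=cv2.INTER_CUBIC))
cv2.imwrite("pics/t11b.png",cv2.resize(cv2.imread("pics/t11.png")[110:240,290:410],None,fx=4.5,fy=4.5,interpolation=cv2.INTER_CUBIC))
E
```

```text
t 14.35 meas-cmd [-3.4  0.4  0.1] [ 0.1   0.31 -0.15] q [-0.28  0.37 -0.5   0.65 -0.52 -0.11] F [-10.4   4.8  12.3] gap 29.3
```

View pics/w11.png

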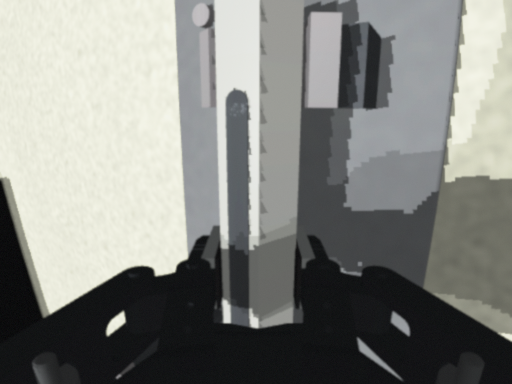

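View pics/s11b.png

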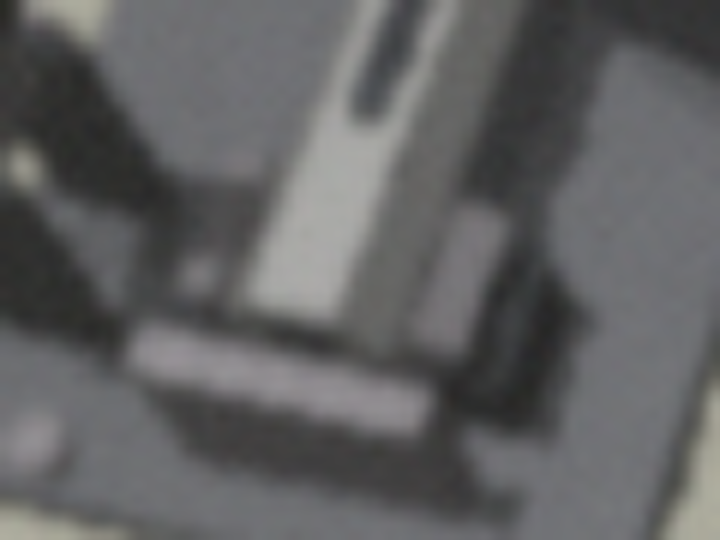

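View pics/t11b.png

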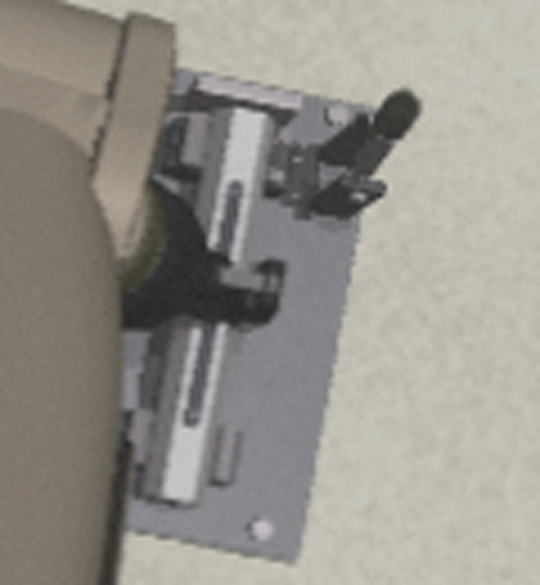

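Call:
move_arm(deltas=[[[0,0,0],[-0.001,-0.001,-0.0017],0.02],[[0,0,0],[-0.002,-0.001,-0.0017],0.02],[[0,0,0],[-0.003,-0.001,-0.0017],0.02],[[0,0,0],[-0.003,-0.001,-0.0017],0.02]])

```text
clock: 14.9
ee_pos: [478.0, -210.9, 38.9]
tcp_rot: [-0.025, 0.092, 0.962, -0.257]
contact_force: [0.4, 0.3, -3.6]
finger_gap: 0.347
```

```bash
python3 - <<'E'
from dr import *
apply([0,0,0],[-.003,-.001,-.0017]);chk()
E
```

```text
t 14.9 meas-cmd [-0.1  0.2 -0.6] [-0.03  0.03 -0.03] q [-0.28  0.37 -0.49  0.65 -0.52 -0.11] F [ 0.4  0.3 -3.6] gap 29.7
```

Call:
move_arm(deltas=[[[0,0,0],[-0.001,0,0],0.02],[[0,0,0],[-0.002,0,0],0.02],[[0,0,0],[-0.002,0,0],0.02]])

```text
clock: 15.2
ee_pos: [477.9, -211.0, 38.7]
tcp_rot: [-0.027, 0.092, 0.962, -0.258]
contact_force: [-5.3, 2.0, -2.7]
finger_gap: 0.342
```

Call:
move_arm(deltas=[[[0,0,0],[-0.001,0,0],0.02],[[0,0,0],[-0.002,0,0],0.02],[[0,0,0],[-0.002,0,0],0.02]])

```text
clock: 15.5
ee_pos: [477.9, -211.1, 38.3]
tcp_rot: [-0.029, 0.091, 0.961, -0.258]
contact_force: [-10.2, 3.2, 0.6]
finger_gap: 0.346
```

Call:
move_arm(deltas=[[[0,0,0],[0.001,0.0006,0.001],0.02],[[0,0,0],[0.001,0.0006,0.001],0.02],[[0,0,0],[0.003,0.0006,0.001],0.035],[[0,0,0],[0.004,0.0006,0.001],0.05],[[0,0,0],[0.004,0.0006,0.001],0.07],[[0,0,0],[0.004,0.0006,0.001],0.07],[[0,0,0],[0.004,0,-0.03],0.07],[[0,0,0],[0.004,0,-0.07],0.07],[[0,0,0],[0.004,0,-0.11],0.07]])

```text
clock: 16.4
ee_pos: [488.4, -156.6, 135.7]
tcp_rot: [-0.025, 0.093, 0.961, -0.258]
contact_force: [0.9, -0.4, 0.1]
finger_gap: 0.819
```

```bash
python3 - <<'E'
from dr import *
apply([0,0,0],[-.004,0,0]);apply([0,0,0],[.004,0,-.11]);chk()
snap("wrist","w12");c,_=snap("top","t12")
snap("scene","s12");cv2.imwrite("pics/s12b.png",cv2.resize(cv2.imread("pics/s12.png")[170:290,110:250],None,fx=5,fy=5,interpolation=cv2.INTER_CUBIC))
cv2.imwrite("pics/t12b.png",cv2.resize(cv2.imread("pics/t12.png")[110:240,290:410],None,fx=4.5,fy=4.5,interpolation=cv2.INTER_CUBIC))
E
```

```text
t 16.4 meas-cmd [-0.2  0.4  1. ] [0.02 0.04 0.03] q [-0.17  0.29 -0.34  0.96 -0.52  0.02] F [ 0.9 -0.4  0.1] gap 69.9
```

View pics/w12.png

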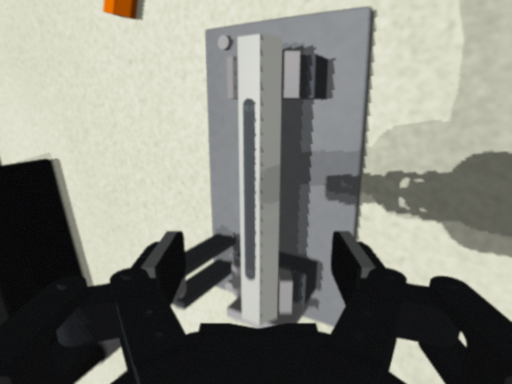

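View pics/s12b.png

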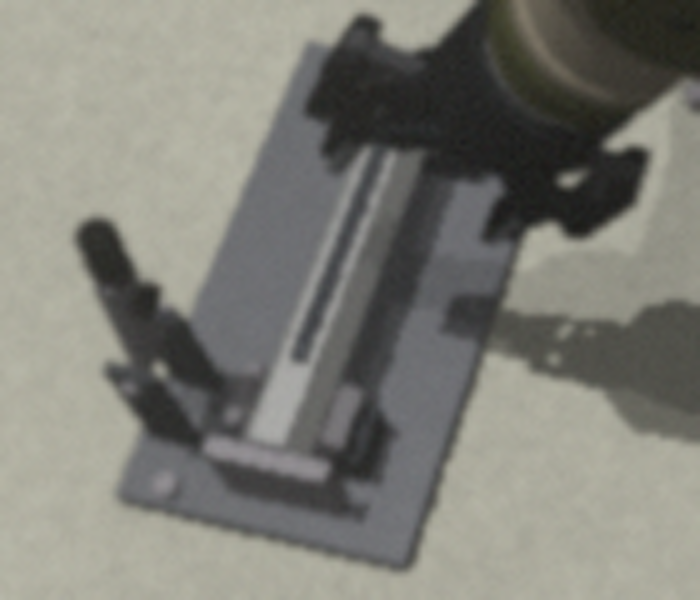

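View pics/t12b.png

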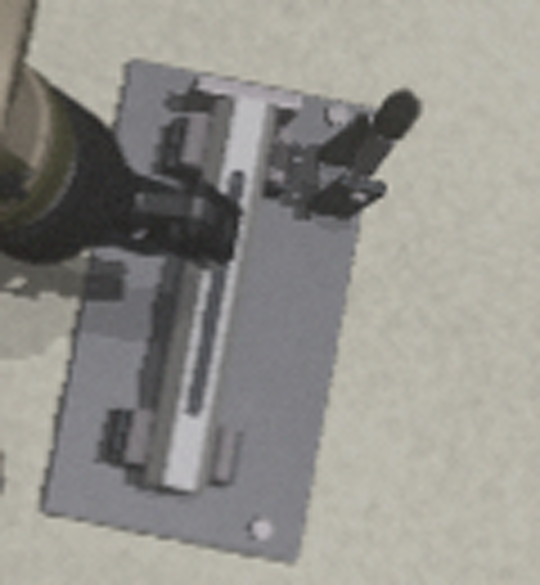

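```bash
python3 - <<'E'
from dr import *
P,R=target(NEST,[-140,0,75],0,off=0);plan(P,R)
save(P,R)
P,R=target(NEST,[-140,0,-3],0,off=0);plan(P,R)
E
```

```text
turn [-3.e+01 -0.e+00 -1.e-02] shift [ 0.141  -0.0366  0.0266] | world d [-147.   -17.4   -4.7] goal [ 341.5 -174.4  130. ]
turn [0. 0. 0.] shift [0.    0.    0.078] | world d [  0.   0. -78.] goal [ 341.5 -174.4   52. ]
```

Call:
move_arm(deltas=[[[-4,0,0],[0.02,-0.005,0.0],0.04],[[-8,0,0],[0.04,-0.01,0.005],0.0],[[-14,0,0],[0.07,-0.02,0.01],0.0],[[-20,0,0],[0.1,-0.028,0.018],0.0],[[-26,0,0],[0.125,-0.034,0.024],0.0],[[-30,0,0],[0.141,-0.0366,0.0266],0.0],[[-30,0,0],[0.141,-0.0366,0.0266],0.0],[[-30,0,0],[0.141,-0.0366,0.0266],0.0]])

```text
clock: 17.35
ee_pos: [341.1, -175.1, 129.4]
tcp_rot: [-0.0, 0.097, 0.995, -0.0]
contact_force: [1.8, 0.7, 0.0]
finger_gap: 0.004
```

```bash
python3 - <<'E'
from dr import *
chk()
c,_=snap("wrist","w13")
E
```

```text
t 17.35 meas-cmd [-0.4 -0.7 -0.6] [0.05 0.02 0.15] q [-0.68  0.01 -0.58  0.98 -0.   -0.49] F [1.8 0.7 0. ] gap 0.3
```

View pics/w13.png

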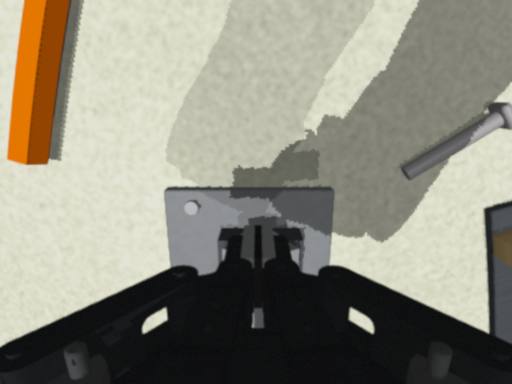

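Fingers are shut and in line with the bar, with the near end behind them at about (258,318). Lower, then push gently.

Call:
move_arm(deltas=[[[0,0,0],[0,0,0.03],0.0],[[0,0,0],[0,0,0.06],0.0],[[0,0,0],[0,0,0.078],0.0],[[0,0,0],[-0.005,0,0.078],0.0],[[0,0,0],[-0.01,0,0.078],0.0],[[0,0,0],[-0.013,0,0.078],0.0],[[0,0,0],[-0.015,0,0.078],0.0],[[0,0,0],[-0.015,0,0.078],0.0]])

```text
clock: 18.2
ee_pos: [357.3, -177.8, 52.7]
tcp_rot: [0.001, 0.095, 0.995, -0.001]
contact_force: [-0.5, 0.6, 0.3]
finger_gap: 0.0
```

Call:
move_arm(deltas=[[[0,0,0],[-0.002,0,0],0.0],[[0,0,0],[-0.004,0,0],0.0],[[0,0,0],[-0.004,0,0],0.0]])

```text
clock: 18.5
ee_pos: [359.4, -177.9, 51.9]
tcp_rot: [-0.001, 0.096, 0.995, -0.0]
contact_force: [-3.6, -0.2, 1.1]
finger_gap: -0.003
```

Call:
move_arm(deltas=[[[0,0,0],[-0.001,0,0],0.0],[[0,0,0],[-0.002,0,0],0.0],[[0,0,0],[-0.002,0,0],0.0]])

```text
clock: 18.8
ee_pos: [359.5, -177.7, 51.6]
tcp_rot: [-0.003, 0.096, 0.995, 0.0]
contact_force: [-9.1, 0.2, 7.3]
finger_gap: 0.002
```

Call:
move_arm(deltas=[[[0,0,0],[0.01,0,0],0.0],[[0,0,0],[0.03,0,-0.02],0.0],[[0,0,0],[0.03,0,-0.06],0.0],[[0,0,0],[0.03,0,-0.1],0.0],[[0,0,0],[0.03,0,-0.15],0.0]])

```text
clock: 19.3
ee_pos: [331.8, -172.0, 202.7]
tcp_rot: [-0.0, 0.096, 0.995, 0.001]
contact_force: [0.3, -2.2, 0.2]
finger_gap: -0.001
```

```bash
python3 - <<'E'
from dr import *
apply([0,0,0],[-.015,0,.078]);apply([0,0,0],[-.006,0,0]);apply([0,0,0],[.03,0,-.15]);chk()
C={};
for n in("top","scene"):
    C[n]=snap(n,n+"14")[0]
    r=bot.trace(n,"clamp_handle")
    for q in r[:2]: print(n,q["confidence"],q["rect"])
    ys,xs=np.nonzero(r[0]["region"]);m=(xs.mean(),ys.mean());C[n+"m"]=m;print(m)
x,y,z,a=NEST;Rf=Ro.from_euler("z",a,degrees=True)
X,e=tri(C["top"],C["topm"],C["scene"],C["scenem"]);print(X,e)
l=Rf.inv().apply(X-[x,y,z])-[85,-65,30];print("rel hinge",l,"ang",np.arctan2(l[2],l[1]))
for ang in np.arange(1.1,1.95,.1):
    h=np.array([x,y,z])+Rf.apply([85,-65+105*np.cos(ang),30+105*np.sin(ang)])
    print(round(ang,2),*[(proj(C[n],h)[0]-C[n+"m"]).round(1) for n in("top","scene")])
im=cv2.imread("pics/top14.png");cv2.imwrite("pics/t14b.png",cv2.resize(im[110:240,280:400],None,fx=4.5,fy=4.5,interpolation=cv2.INTER_CUBIC))
E
```

```text
t 19.3 meas-cmd [-0.9  0.7  0.7] [-0.06  0.03  0.01] q [-0.69 -0.06 -0.46  1.17  0.   -0.5 ] F [ 0.3 -2.2  0.2] gap -0.1
top 0.73 [368.2, 130.9, 383.3, 148.5]
(np.float64(374.31868131868134), np.float64(138.82417582417582))
scene 0.54 [123.8, 213.7, 141.9, 243.2]
(np.float64(133.78242677824267), np.float64(228.39748953974896))
[ 550.79702354 -272.44697164  151.52262254] 2.2100905808519338
rel hinge [-0.93864577  8.49184952 66.52262254] ang 1.4438294562762828
1.1 [-13.2  -6.4] [13.9 -1.3]
1.2 [-8.6 -6. ] [ 9.1 -3.1]
1.3 [-3.9 -5.4] [ 4.3 -4.8]
1.4 [ 0.8 -4.7] [-0.6 -6.3]
1.5 [ 5.6 -3.9] [-5.4 -7.6]
1.6 [10.2 -3. ] [-10.   -8.7]
1.7 [14.7 -2. ] [-14.5  -9.6]
1.8 [18.9 -0.9] [-18.7 -10.2]
1.9 [22.9  0.3] [-22.6 -10.5]
```

View pics/t14b.png

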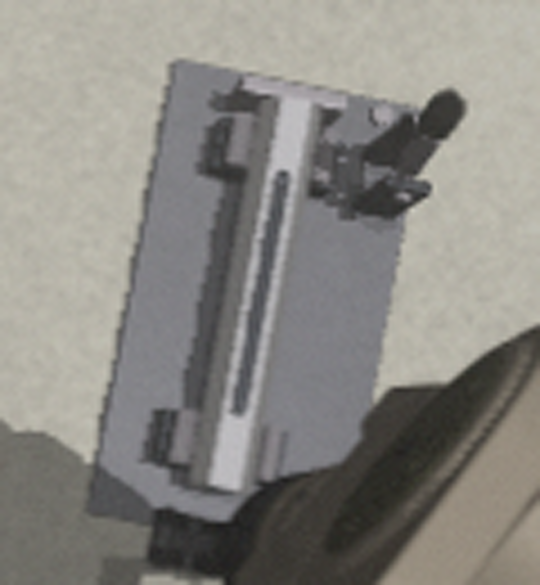

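```bash
python3 - <<'E'
from dr import *
C={n:dict(np.load(f"pics/{n}14.npz")) for n in("top","scene")}
x,y,z,a=NEST;Rf=Ro.from_euler("z",a,degrees=True)
print("tips obs (379.3,132.9) (128.4,215)")
for ang in (1.2,1.3,1.4,1.5,1.6,1.7):
    h=np.array([x,y,z])+Rf.apply([85,-65+125*np.cos(ang),30+125*np.sin(ang)])
    print(ang,*[proj(C[n],h)[0].round(1) for n in("top","scene")])
P,R=target(NEST,[85,-110,190],0,off=0);plan(P,R)
save(P,R)
P,R=target(NEST,[85,-110,120],0,off=0);plan(P,R)
A=1.4
for A in (1.5,1.4,1.2,1,.8,.6,.4,.2,.1,0):
    q=np.array([-65+105*np.cos(A)-9*np.sin(A),30+105*np.sin(A)+9*np.cos(A)])
    t=q-[14.5*min(1,A/.8),15*max(0,(A-.8)/.6)]
    print(A,t.round(0),"shift from (-110,120): y %.0f z %.0f"%(t[0]+110,120-t[1]))
E
```

```text
tips obs (379.3,132.9) (128.4,215)
1.2 [364.6 130.3] [143.7 222. ]
1.3 [370.3 131. ] [137.8 220. ]
1.4 [376.  131.8] [132.  218.1]
1.5 [381.8 132.8] [126.1 216.5]
1.6 [387.4 133.9] [120.5 215.2]
1.7 [392.8 135.2] [115.1 214.2]
turn [0. 0. 0.] shift [-0.234 -0.11  -0.043] | world d [ 208.8 -152.4   43. ] goal [ 541.6 -325.1  245. ]
turn [0. 0. 0.] shift [0.   0.   0.07] | world d [  0.   0. -70.] goal [ 541.6 -325.1  175. ]
1.5 [-81. 118.] shift from (-110,120): y 29 z 2
1.4 [-71. 120.] shift from (-110,120): y 39 z -0
1.2 [-50. 121.] shift from (-110,120): y 60 z -1
1 [-30. 118.] shift from (-110,120): y 80 z 2
0.8 [-13. 112.] shift from (-110,120): y 97 z 8
0.6 [ 6. 97.] shift from (-110,120): y 116 z 23
0.4 [21. 79.] shift from (-110,120): y 131 z 41
0.2 [32. 60.] shift from (-110,120): y 142 z 60
0.1 [37. 49.] shift from (-110,120): y 147 z 71
0 [40. 39.] shift from (-110,120): y 150 z 81
```

Call:
move_arm(deltas=[[[0,0,0],[-0.02,-0.01,-0.02],0.0],[[0,0,0],[-0.06,-0.03,-0.04],0.0],[[0,0,0],[-0.1,-0.05,-0.043],0.0],[[0,0,0],[-0.14,-0.075,-0.043],0.0],[[0,0,0],[-0.18,-0.095,-0.043],0.0],[[0,0,0],[-0.215,-0.11,-0.043],0.0],[[0,0,0],[-0.234,-0.11,-0.043],0.0],[[0,0,0],[-0.234,-0.11,0.0],0.0],[[0,0,0],[-0.234,-0.11,0.027],0.0],[[0,0,0],[-0.234,-0.11,0.027],0.0]])

```text
clock: 20.5
ee_pos: [538.4, -322.6, 167.9]
tcp_rot: [-0.005, 0.095, 0.995, 0.003]
contact_force: [0.3, 0.2, -0.1]
finger_gap: 0.001
```

```bash
python3 - <<'E'
from dr import *
apply([0,0,0],[0,0,.07]);chk()
snap("wrist","w15")
snap("scene","s15");cv2.imwrite("pics/s15b.png",cv2.resize(cv2.imread("pics/s15.png")[150:290,80:250],None,fx=4,fy=4,interpolation=cv2.INTER_CUBIC))
E
```

```text
t 20.5 meas-cmd [-3.1  2.5 -7.1] [-0.33  0.6  -0.  ] q [-0.67  0.45  0.09  1.22  0.   -0.48] F [ 0.3  0.2 -0.1] gap 0.1
```

View pics/s15b.png

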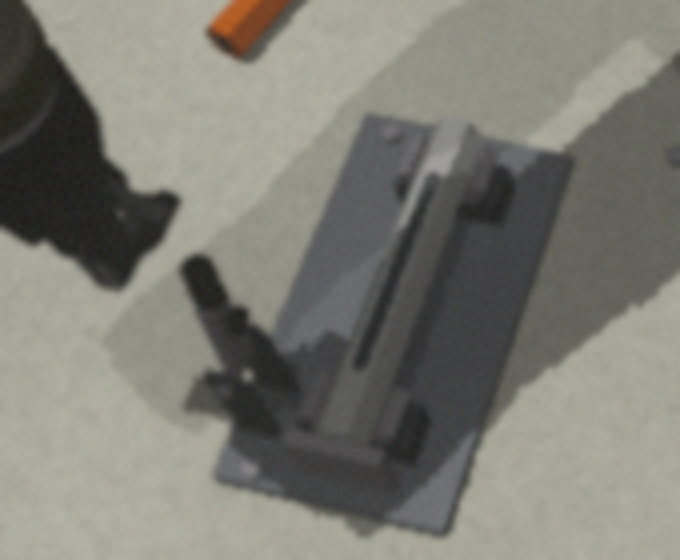

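View pics/w15.png

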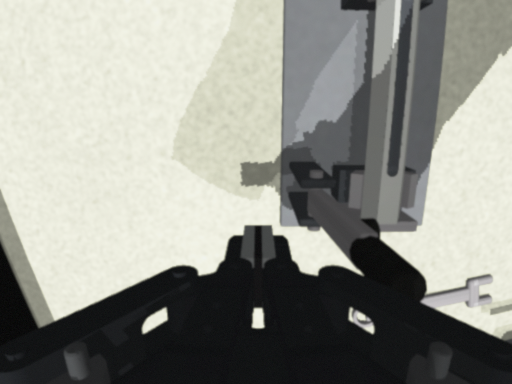

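Call:
move_arm(deltas=[[[0,0,0],[0,0.01,0],0.0],[[0,0,0],[0,0.025,0],0.0],[[0,0,0],[0,0.035,0],0.0],[[0,0,0],[0,0.045,0],0.0],[[0,0,0],[0,0.055,0],0.0],[[0,0,0],[0,0.065,0.0],0.0],[[0,0,0],[0,0.075,0.001],0.0],[[0,0,0],[0,0.085,0.004],0.0],[[0,0,0],[0,0.097,0.008],0.0],[[0,0,0],[0,0.097,0.008],0.0]])

```text
clock: 21.6
ee_pos: [559.9, -227.7, 166.2]
tcp_rot: [-0.001, 0.094, 0.996, 0.001]
contact_force: [0.1, 0.3, 1.1]
finger_gap: -0.001
```

```bash
python3 - <<'E'
from dr import *
p,R=load();chk();P,_=target(NEST,[85,-110,120],0,off=0);print(p-P)
snap("wrist","w16")
snap("scene","s16");cv2.imwrite("pics/s16b.png",cv2.resize(cv2.imread("pics/s16.png")[150:290,80:250],None,fx=4,fy=4,interpolation=cv2.INTER_CUBIC))
E
```

```text
t 21.6 meas-cmd [18.3 97.4 -8.8] [-0.09  0.07 -0.11] q [-0.52  0.4   0.    1.18  0.   -0.33] F [0.1 0.3 1.1] gap -0.1
[0. 0. 0.]
```

View pics/s16b.png

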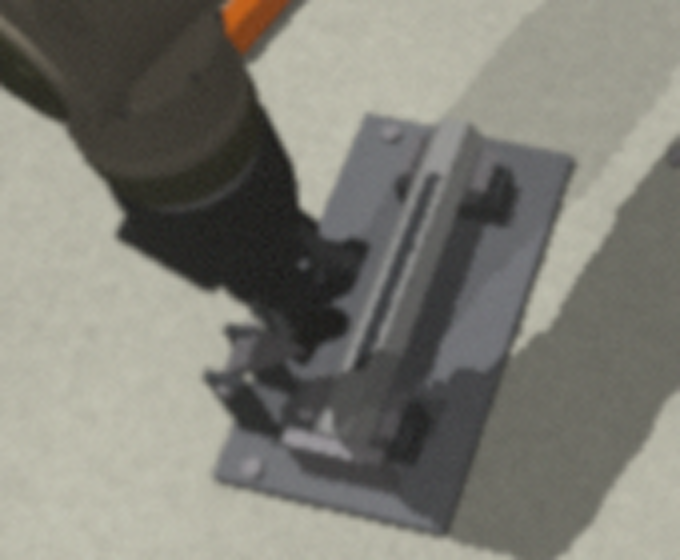

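View pics/w16.png

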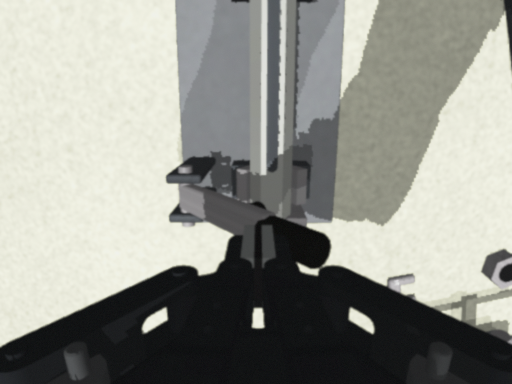

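Call:
move_arm(deltas=[[[0,0,0],[0,0.007,0.005],0.0],[[0,0,0],[0,0.014,0.011],0.0],[[0,0,0],[0,0.021,0.018],0.0],[[0,0,0],[0,0.028,0.026],0.0],[[0,0,0],[0,0.034,0.034],0.0],[[0,0,0],[0,0.039,0.043],0.0],[[0,0,0],[0,0.045,0.053],0.0],[[0,0,0],[0,0.049,0.06],0.0],[[0,0,0],[0,0.05,0.063],0.0],[[0,0,0],[0,0.05,0.063],0.0]])

```text
clock: 22.7
ee_pos: [569.0, -180.1, 103.2]
tcp_rot: [-0.001, 0.095, 0.995, 0.0]
contact_force: [-0.1, 0.0, 0.2]
finger_gap: 0.004
```

```bash
python3 - <<'E'
from dr import *
apply([0,0,0],[0,.097,.008]);apply([0,0,0],[0,.05,.063]);chk()
snap("wrist","w17")
snap("scene","s17");cv2.imwrite("pics/s17b.png",cv2.resize(cv2.imread("pics/s17.png")[150:290,80:250],None,fx=4,fy=4,interpolation=cv2.INTER_CUBIC))
E
```

```text
t 22.7 meas-cmd [-0.5  0.7 -0.8] [-0.04  0.08 -0.03] q [-0.44  0.42 -0.12  1.03  0.   -0.25] F [-0.1  0.   0.2] gap 0.3
```

View pics/s17b.png

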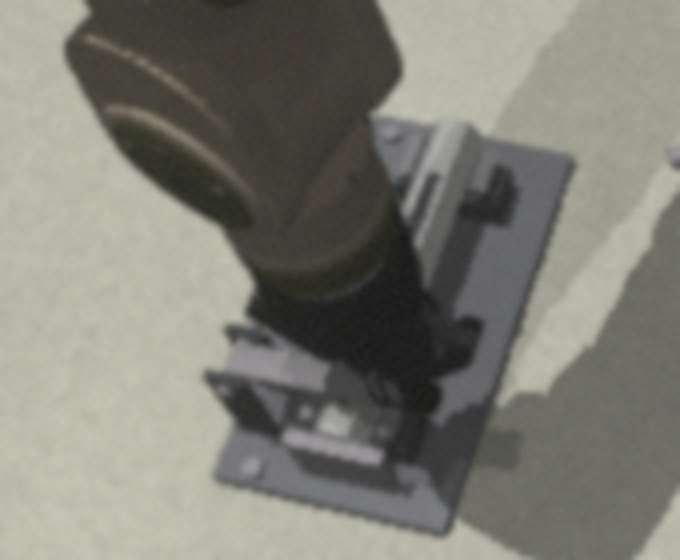

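View pics/w17.png

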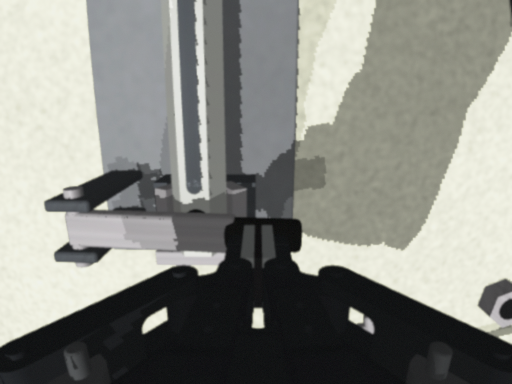

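Call:
move_arm(deltas=[[[0,0,0],[0,0,0.003],0.0],[[0,0,0],[0,0.001,0.006],0.0],[[0,0,0],[0,0.001,0.006],0.0]])

```text
clock: 23.1
ee_pos: [569.6, -179.9, 97.8]
tcp_rot: [0.0, 0.096, 0.995, -0.0]
contact_force: [-0.5, -0.2, -0.3]
finger_gap: -0.001
```

Call:
move_arm(deltas=[[[0,0,0],[0,0.0,0.001],0.0],[[0,0,0],[0,0.0,0.002],0.0],[[0,0,0],[0,0.0,0.003],0.0],[[0,0,0],[0,0.0,0.003],0.0]])

```text
clock: 23.5
ee_pos: [569.6, -179.7, 94.8]
tcp_rot: [-0.0, 0.095, 0.995, 0.0]
contact_force: [-1.0, 0.3, 0.4]
finger_gap: -0.006
```

Call:
move_arm(deltas=[[[0,0,0],[0,0.0,0.001],0.0],[[0,0,0],[0,0.0,0.002],0.0],[[0,0,0],[0,0.0,0.002],0.0]])

```text
clock: 23.8
ee_pos: [569.7, -179.7, 93.8]
tcp_rot: [0.0, 0.095, 0.995, -0.0]
contact_force: [-1.6, 1.7, 5.5]
finger_gap: 0.003
```

Call:
move_arm(deltas=[[[0,0,0],[0,0.0,0.001],0.0],[[0,0,0],[0,0.0,0.002],0.0],[[0,0,0],[0,0.0,0.002],0.0]])

```text
clock: 24.1
ee_pos: [569.8, -179.7, 93.5]
tcp_rot: [0.001, 0.095, 0.995, -0.0]
contact_force: [-4.4, 2.5, 16.2]
finger_gap: -0.001
```

```bash
python3 - <<'E'
from dr import *
apply([0,0,0],[0,.001,.013]);chk()
snap("wrist","w18")
snap("scene","s18");cv2.imwrite("pics/s18b.png",cv2.resize(cv2.imread("pics/s18.png")[200:280,120:220],None,fx=7,fy=7,interpolation=cv2.INTER_CUBIC))
E
```

```text
t 24.1 meas-cmd [0.1 0.1 2.5] [ 0.03 -0.1  -0.01] q [-0.44  0.43 -0.13  1.01 -0.   -0.25] F [-4.4  2.5 16.2] gap -0.1
```

View pics/s18b.png

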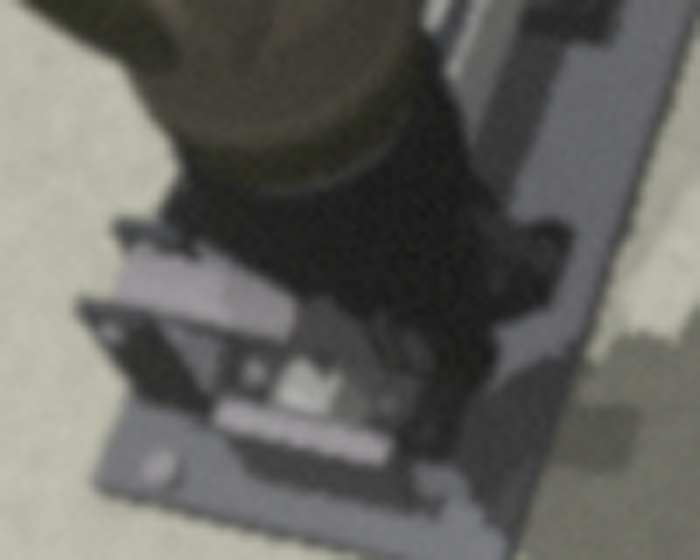

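View pics/w18.png

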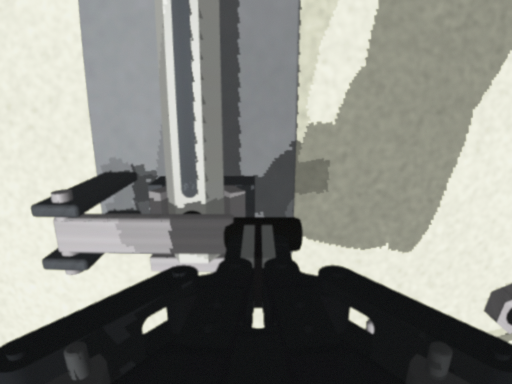

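Call:
move_arm(deltas=[[[0,0,0],[0,0,-0.01],0.0],[[0,0,0],[0,0,-0.04],0.0],[[0,0,0],[0,0,-0.09],0.0],[[0,0,0],[0.02,0.02,-0.14],0.0],[[0,0,0],[0.06,0.05,-0.16],0.0],[[0,0,0],[0.1,0.09,-0.16],0.0],[[0,0,0],[0.13,0.13,-0.16],0.0],[[0,0,0],[0.14,0.17,-0.16],0.0],[[0,0,0],[0.14,0.2,-0.16],0.0],[[0,0,0],[0.14,0.2,-0.16],0.0]])

```text
clock: 25.2
ee_pos: [469.7, 46.6, 251.5]
tcp_rot: [0.001, 0.093, 0.996, 0.0]
contact_force: [0.0, -0.2, 0.0]
finger_gap: -0.002
```

```bash
python3 - <<'E'
from dr import *
apply([0,0,0],[.14,.2,-.16]);chk()
snap("wrist","w19");snap("top","t19");snap("scene","s19")
cv2.imwrite("pics/s19b.png",cv2.resize(cv2.imread("pics/s19.png")[170:290,110:250],None,fx=5,fy=5,interpolation=cv2.INTER_CUBIC))
cv2.imwrite("pics/t19b.png",cv2.resize(cv2.imread("pics/t19.png")[110:240,280:400],None,fx=4.5,fy=4.5,interpolation=cv2.INTER_CUBIC))
E
```

```text
t 25.2 meas-cmd [-0.5  3.5  0.5] [-0.05 -0.05 -0.31] q [-0.07  0.11 -0.17  1.3   0.    0.11] F [ 0.  -0.2  0. ] gap -0.2
```

View pics/s19b.png

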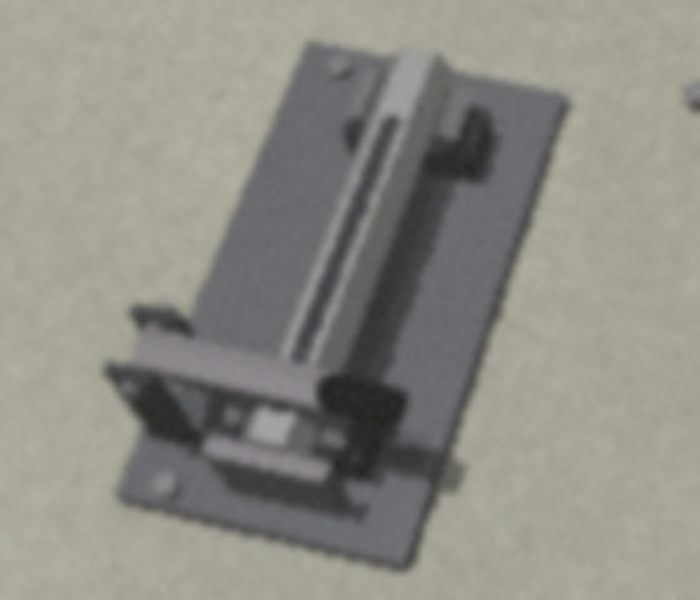

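View pics/t19b.png

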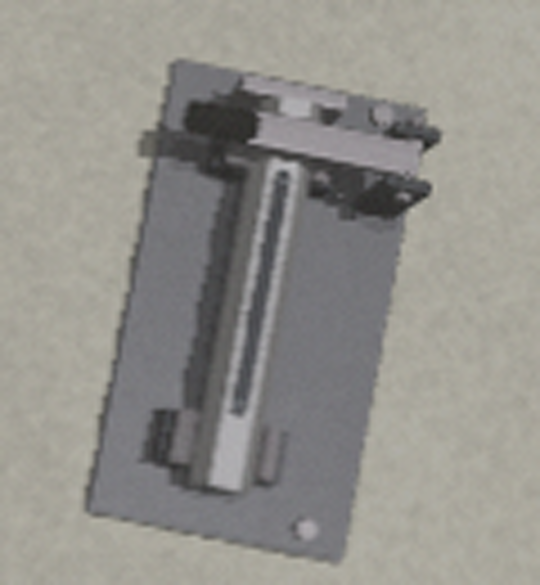

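View pics/w19.png

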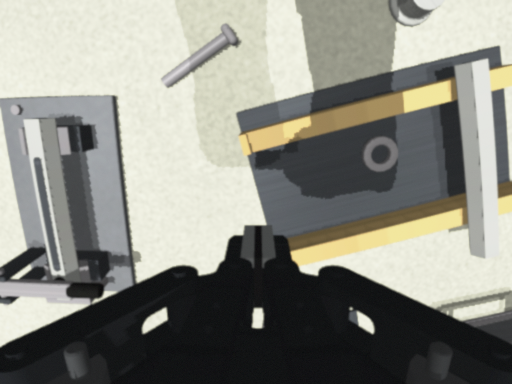

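Call:
move_arm(deltas=[[[0,0,0],[0,0,0],0.0],[[0,0,0],[0,0,0],0.0],[[0,0,0],[0,0,0],0.0]])

```text
clock: 25.65
ee_pos: [470.2, 42.2, 250.8]
tcp_rot: [-0.0, 0.096, 0.995, -0.0]
contact_force: [-0.4, 0.7, -0.0]
finger_gap: -0.003
```

```bash
python3 -c "
from dr import *
chk(); print(bot.close_job())"
```

```text
t 25.65 meas-cmd [ 0.  -0.9 -0.2] [0.01 0.02 0.1 ] q [-0.08  0.11 -0.17  1.3  -0.    0.11] F [-0.4  0.7 -0. ] gap -0.3
the job is handed in; nothing more can be done
None
```

The job is done and handed in at about 25.7 s of the 72 s allowed. The bar lies slot-up in both cradles against the stop, and the clamp is down on it.

- **Rolling:** The slot started on the lower flat facing the fixture. I rolled the nearer bar 120° in two 60° steps, with one regrasp on the rest, then laid it in the cradles.
- **Endwise fit:** The first push stuck at about 10 N before the bar reached the stop. I lifted it about 2 mm and slid it on until it met the stop. After letting go, I pushed its near end with about 9 N and it did not move. The measured end position agrees with home to about 1 mm.
- **Clamp:** I swung the arm down by the handle until it stopped firmly at 16 N, with the handle within 1 mm of the height expected for a level arm. I read the clamp angle from that height, not from a sensor.
- **Last pictures:** They show the slot straight up, the bar at the stop, the clamp arm across it, the other bar still in place on the rest, and the robot clear of everything. None of the final checks failed or disagreed.

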